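Hang the flat scraper on the utensil rail with an S-hook

ROBOT

A 7-joint arm with a two-finger parallel gripper is mounted at the origin on the work surface. World frame = base frame: x ahead of the robot, y to its left, z up, the work surface at z = 0. Lengths are in m, angles in rad, forces in N, time in s.
With the tool pointing down it reaches from about 0.4 to 0.85 m from the base axis. Payload 4.5 kg.
Tool frame: the origin (TCP) lies on the centre line of the jaws, within the pads' length; the fingertips stand 25 mm ahead of it and the grasp point (between the pads) lies 6 mm ahead of it; z points along the fingers, y is the direction in which the jaws open and shut (so a half turn about z gives the same grasp; the last joint's range is limited). The gripper opens to 88 mm and grips with 3 to 60 N. Pads are 18 mm wide; open, the fingers measure 123 mm over their backs; the gripper's body (75 mm by 187 mm) begins 45 mm behind the grasp point.
Start: joints at [-1.312, 0.689, -0.195, 1.565, 0.157, 0.902, -0.215], TCP at [0.139, 0.609, 0.264] pointing down, gripper open.
Joint ranges: [-3.01, 3.01], [-0.46, 2.08], [-1.47, 1.51], [0.13, 2.56], [-1, 4.14], [0.04, 2.09], [-2.66, 2.66]. Speed limits (rad/s): [2.57, 2.57, 3.14, 3.14, 3.14, 3.14, 3.14].

INTERFACE

Orientations are given as a unit quaternion [x, y, z, w].
In Python, from plant import r, eyes gives the robot as it stands.
- The arm moves only by the tool servo_tool, never from a script. Its argument "deltas" is a list of rows, each an object of numbers: "dx", "dy", "dz": the shift along the tool's x, y, z in units of 60 mm (1.0 is 60 mm); "ax", "ay", "az": the turn, a rotation vector about the tool's x, y, z in units of 6 degrees (1.0 is 6 degrees); "hand": the finger opening in mm, from 0 to 88.1. A call has 1 to 10 rows; each row is the pose to reach, as a shift and turn from the pose commanded when the call began, along the tool's axes at that moment; what a row does not reach only later rows make up. A row lasts 1/8 s, in which the tool goes at most 62.5 mm and 10.7 degrees, less where a joint would pass 70% of its speed; a pose out of reach is approached as far as the arm can. A call with a gripper value outside its range is refused whole. The fingers move at their own pace and stop on an object; "newtons" is the grip in N (left out, the last holds). Time passes only in rows, so rows that repeat a pose let the fingers close. It gives the time, the measured TCP pose, the force and the opening at its end, in the units of the state.
- r.get_state(): the state, without advancing time (a new reading comes with each control period).
- eyes.snapshot(name): name is "scene" or "top"; returns (picture, depth): 420x560x3 uint8, red, green, blue; 420x560 float32, m along the optical axis (not along the pixel's ray), 0 where there is no reading.
- eyes.camera_model(name): a dict with "fx", "fy", "cx", "cy" (pixels), "pose" (4x4, takes a point from camera to world coordinates). Camera axes: x right, y up, looking along -z (the intrinsics and any distortion apply to the point x, -y, -z); pixel columns grow to the right and rows downward; lengths in m; the calibration is good to about 2 mm. A picture is of the moment at which its call begins. camera_model takes no time and is no camera call.
- r.finish_job(): hands the job in, once; it reports no verdict.
The state is a dict: "clock": time; "q": joint angles; "qd": joint speeds; "joint_torque": joint torques, N m; "tool_pos": TCP position; "eef_rot": TCP orientation; "contact_force": force on the tool from outside, world axes, zero at the start; "moment": the same for the moment, N m; "opening": opening from 0.0 (shut) to 1.0 (fully open).
Only numpy, scipy, OpenCV 4.12 (cv2) and the standard library are available. Lean on these libraries where they do the work, as an engineer would, in place of code of your own. Each camera call takes 0.05 s, during which the arm holds its last target.

TASK

Take the S-hook off the utensil rail, slip its lower end through the small hole in the hanging tab of the flat steel scraper standing in the wooden rack, lift the scraper out by the hook, and hang the hook back on the rail so that the scraper hangs free and still. Feel your way gently, for the tab sits crooked: never press the hook on the scraper with more than 10 N, do not touch the scraper with the gripper or let it fall on the counter. Leave the cup, tape roll and picture frame where they are.

Things in the scene. Friction and masses are not known exactly. Their poses are not given: they have to be found in the camera images.
- rail_mid (a point): Mid-length point on the centre line of the utensil rail: a level round steel bar 10 mm thick, 300 mm long along this point's y axis, centre line 240 mm above the counter, on an upright post at each end. Fixed; on the left or the right, turned up to 0.2 rad.
- hook_grip (a point): Centre of the S-hook's dark rubber grip, a block 14 (x) x 10 (y) x 28 (z) mm on its upright stem; pinch it across the 10 mm, along hook y. Hook: 50 g, 5 mm wire bent in its own x-z plane, z up. It starts hanging on the middle third of the rail, hook y along the rail, grip on the robot's side, 28 mm (hook x) and 27 mm (z) from the bar's centre line.
- hook_tip (a point): Free tip (centre of its 2.5 mm rounding) of the S-hook's lower end, hook axes, at x +9, z -57.5 mm from the grip. It points to hook -x and 27 degrees up, so it enters the tab's hole from the scraper's +x side, moving to -x, when the hook's and the scraper's axes are parallel.
- hook_bend (a point): Bottom of the lower bend (wire centre) where the tab comes to hang, hook axes, at x +28, z -64 mm from the grip. The wire runs from the stem's foot (0,-20) slanting to (48,-46), round (50,-54) (43,-61) (28,-64), then (19,-62.5) to the free tip (9,-57.5) mm (x,z from grip).
- hook_crook (a point): Top of the S-hook's upper crook (wire centre), hook axes, at x +28, z +35 mm from the grip. The crook runs up from the stem (0,25) over (13,32) (28,35) (43,32) to (58,17) mm (x,z from grip), ending in a 12 mm ball. It comes off the bar by rising 32 mm, then moving along hook -x; back on by moving +x at that height, then sinking. Hanging, it is 7.7 mm above the bar's centre line.
- scraper_foot (a point): Middle of the scraper's lower edge; axes as the rivet's. Scraper: loose, about 150 g, 3 mm sheet, blade 80 mm wide and 60 high with a lug 28 wide up to 78 mm, 117.5 mm high with its tab. It starts upright in the rack's slot, foot 12 mm above the counter, free to shift 2 mm along it and to lean, which moves the hole up to 7 mm to +x or -x.
- rack: Fixed pale wooden rack 110 (x) x 120 (y) x 40 (z) mm, origin at the centre of its underside, z up. Its middle slot (5 mm wide in x, 85 mm long in y, 28 mm deep, floor 12 mm above the counter) holds the scraper. Three fixed cork coasters, up to 62 mm high, stand 27 to 41 mm to the rack's -x side of the slot.
- cup: Bystander: dark metal cup 76 mm across, 70 mm high, origin under its centre.
- tape: Bystander: roll of pale tape 96 mm across, 24 mm high, origin under its centre.
- frame: Bystander: wooden picture frame lying flat, 150 x 120 x 14 mm, origin under its centre.
- rivet (a point): Rivet of the flat steel scraper, 69 mm above its lower edge; x through the sheet, away from the robot at the start, y along the width, z up. A 3 mm tab, 28 wide, rises 48.5 mm above the rivet on the +x face; hole 8.5 mm, centred 36 mm from the rivet. The tab leans up to 0.28 rad to either side (turned about x; its angle is not in these poses) and turns stiffly (0.15 N m).

How it is judged:
On the way, in this order (a step that is already met when the one before it is completed fails the run):
1. the S-hook has been taken off the rail (contact force between hook and rail below 0.05 N and distance between hook_crook and rail_mid above 0.065 m), for 0.2 s.
2. the scraper hangs on the hook's lower bend, lifted clear of the rack (contact force between hook and scraper above 0.3 N and distance between hook_bend and rivet between 0.03 and 0.045 m and height (world z) of scraper_foot above 0.042 m and contact force between scraper and rack below 0.05 N), for 0.2 s.
At the end, for the whole second after the job is handed in: The S-hook hangs by its upper crook on the rail between the posts, released by the gripper; the scraper hangs by its tab's hole from the hook's lower bend (bend 30 to 45 mm from the rivet), within 20 degrees of upright, nearly still (under 60 mm/s), touching neither rail nor rack (distance between hook_bend and rivet between 0.03 and 0.045 m and angle between rivet's own z axis and vertical below 0.35 rad and contact force between hook and rail above 0.5 N and contact force between scraper and hook above 0.3 N and contact force between scraper and rail below 0.05 N and contact force between scraper and rack below 0.05 N and height (world z) of hook_crook above 0.238 m and y of hook_crook in the frame of rail_mid between -0.13 and 0.13 m and linear speed of scraper below 0.06 m/s and contact force between hook and the fingers below 0.05 N).
It fails at once if the hook is pressed on the scraper with more than 10 N (contact force between hook and scraper above 10 N).
It fails at once if the gripper touches the scraper (contact force between the fingers and scraper above 0.5 N).
It fails at once if the scraper falls on the counter (contact force between scraper and table above 0.2 N).
It fails at once if a bystander is moved more than 20 mm (distance of any of cup, tape, frame from where it was at the start of the episode above 0.02 m).
It also fails if it takes over 72 s, if anything falls off the work surface, if the arm or the gripper's body presses on something with over 40 N, if the wrist force passes 120 N, or if a joint passes its speed limit or range.

## Working session

There is one attempt and no reset: what is moved stays moved. The work goes in short steps, Python scripts to look and compute and a tool call to move; the robot and the scene stay as the last step left them, time stands still between calls to the robot, and variables do not carry over. Pictures are saved under pics/ and viewed, and the job is handed in when it is done.

Besides the shell and the picture viewer there is one more tool, called after "Request:" as name(argument=value, ...), one argument or row to a line, values as JSON. servo_tool: Moves the arm, as the interface text tells. Its arguments: {"type":"object","properties":{"deltas":{"type":"array","items":{"type":"object","properties":{"dx":{"type":"number"},"dy":{"type":"number"},"dz":{"type":"number"},"ax":{"type":"number"},"ay":{"type":"number"},"az":{"type":"number"},"hand":{"type":"number"}}}},"newtons":{"type":"number"}},"required":["deltas"]}

```bash
ls; mkdir -p pics
python3 - <<'E'
from plant import r, eyes
import cv2,numpy as np
s=r.get_state()
print({k:np.round(v,4).tolist() for k,v in s.items()})
for n in ("scene","top"):
    p,d=eyes.snapshot(n); cv2.imwrite(f"pics/{n}0.png",p[:,:,::-1]); np.savez(f"pics/{n}0.npz",p=p,d=d)
    m=eyes.camera_model(n); print(n,{k:np.round(v,4).tolist() if not isinstance(v,str) else v for k,v in m.items()}, (d>0).mean())
E
```

```text
pics
{'clock': 0.0, 'q': [-1.3122, 0.69, -0.1945, 1.5663, 0.1573, 0.9025, -0.2151], 'qd': [0.0001, -0.0003, -0.0019, 0.0015, 0.0004, 0.001, -0.0001], 'joint_torque': [0.0002, -52.7562, -1.2666, -15.3422, -0.0526, 0.0065, 0.0002], 'tool_pos': [0.1393, 0.6087, 0.2629], 'eef_rot': [0.1121, 0.9937, -0.0009, -0.0], 'contact_force': [-0.143, 0.2821, -0.1102], 'moment': [-0.0611, 0.0141, 0.0009], 'opening': 0.9974}
scene {'fx': 418.4624, 'fy': 418.4624, 'cx': 278.3801, 'cy': 205.07, 'pose': [[-0.8204, -0.4815, 0.3083, 0.8151], [0.5716, -0.6784, 0.4616, 0.3187], [-0.0131, 0.5549, 0.8318, 0.8822], [0.0, 0.0, 0.0, 1.0]]} 0.9960034013605442
top {'fx': 448.4006, 'fy': 448.4006, 'cx': 276.0777, 'cy': 203.6478, 'pose': [[-0.0232, 0.992, -0.1241, 0.4314], [-0.9997, -0.0227, 0.0048, -0.078], [0.0019, 0.1242, 0.9923, 1.198], [0.0, 0.0, 0.0, 1.0]]} 0.9960756802721088
```

View pics/scene0.png

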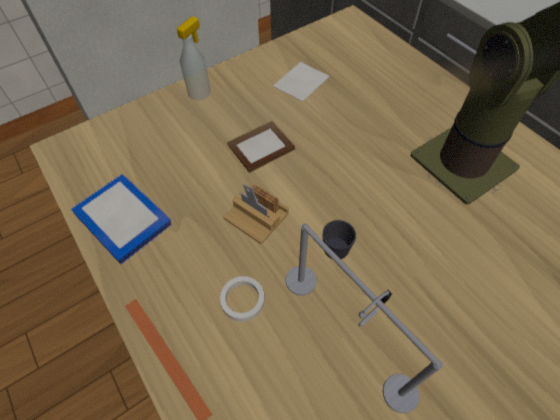

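View pics/top0.png

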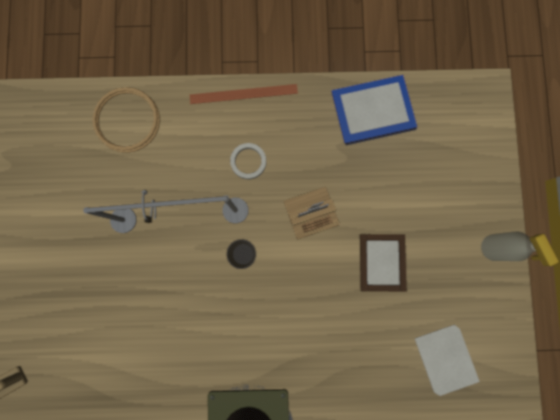

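```bash
cat > h.py <<'E'
import numpy as np, cv2
from plant import r, eyes
C={n:eyes.camera_model(n) for n in("scene","top")}
def ray(n,u,v):
    m=C[n];P=np.array(m["pose"]);d=np.array([(u-m["cx"])/m["fx"],-(v-m["cy"])/m["fy"],-1.]);return P[:3,3],P[:3,:3]@d
def onz(n,u,v,z):
    o,d=ray(n,u,v);return o+d*(z-o[2])/d[2]
def dep(n,u,v,dd):
    o,d=ray(n,u,v);return o+d*dd
def proj(n,p):
    m=C[n];P=np.array(m["pose"]);c=P[:3,:3].T@(np.array(p)-P[:3,3]);return np.array([m["cx"]+m["fx"]*c[0]/-c[2],m["cy"]-m["fy"]*c[1]/-c[2]])
def cloud(n,d):
    m=C[n];P=np.array(m["pose"]);v,u=np.mgrid[:d.shape[0],:d.shape[1]]
    c=np.stack([(u-m["cx"])/m["fx"]*d,-(v-m["cy"])/m["fy"]*d,-d],-1);return c@P[:3,:3].T+P[:3,3]
def tri(ps):
    A=np.zeros((3,3));b=np.zeros(3)
    for n,u,v in ps:
        o,d=ray(n,u,v);d=d/np.linalg.norm(d);M=np.eye(3)-np.outer(d,d);A+=M;b+=M@o
    x=np.linalg.solve(A,b);return x,[np.linalg.norm(proj(n,x)-[u,v]) for n,u,v in ps]
def crop(n,img,x0,y0,w,h,s,out):
    cv2.imwrite(out,cv2.resize(img[y0:y0+h,x0:x0+w,::-1],None,fx=s,fy=s,interpolation=cv2.INTER_CUBIC))
E
python3 - <<'E'
from h import *
t=np.load("pics/top0.npz");s=np.load("pics/scene0.npz")
crop("top",t["p"],80,180,180,60,4.4,"pics/c1.png")
crop("top",t["p"],275,180,75,65,8,"pics/c2.png")
crop("scene",s["p"],215,170,85,75,8,"pics/c3.png")
crop("scene",s["p"],280,215,170,200,3,"pics/c4.png")
for n,f in(("top",t),("scene",s)):
    X=cloud(n,f["d"])
    m=(abs(X[...,2]-.24)<.012)&(f["d"]>0)&(X[...,0]>.25)
    P=X[m]; print(n,m.sum(),P.min(0),P.max(0))
    v,u=np.where(m); print(u.min(),u.max(),v.min(),v.max())
    c=P[:,:2].mean(0); w=np.linalg.svd(P[:,:2]-c)[2][0]; print(c,w, P[:,2].mean())
E
```

```text
top 1010 [ 0.40649763 -0.6851848   0.22800112] [0.58868178 0.33113652 0.24966429]
84 558 190 265
[ 0.52927411 -0.01947373] [0.12973712 0.99154843] 0.23989215178494241
scene 1504 [ 0.40799667 -0.67950184  0.22812073] [0.59047101 0.33378657 0.25049693]
177 442 17 370
[0.5515643  0.15175076] [0.10433906 0.99454178] 0.2417548347922434
```

Run:
```python
import cv2,numpy as np
ims=[cv2.imread(f"pics/c{i}.png") for i in (1,2,3,4)]
print([i.shape for i in ims])
```

```text
[(264, 792, 3), (520, 600, 3), (600, 680, 3), (600, 510, 3)]
```

View pics/c1.png

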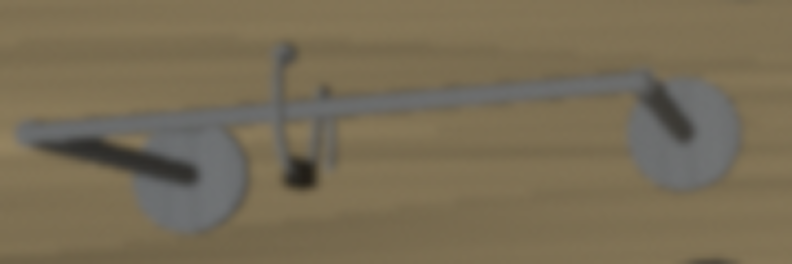

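View pics/c2.png

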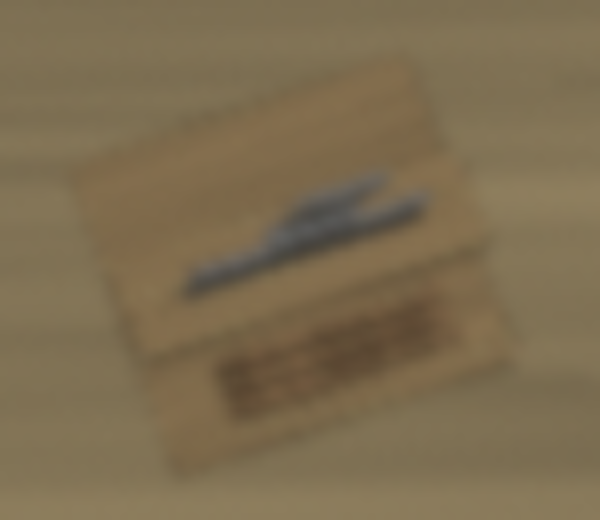

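View pics/c3.png

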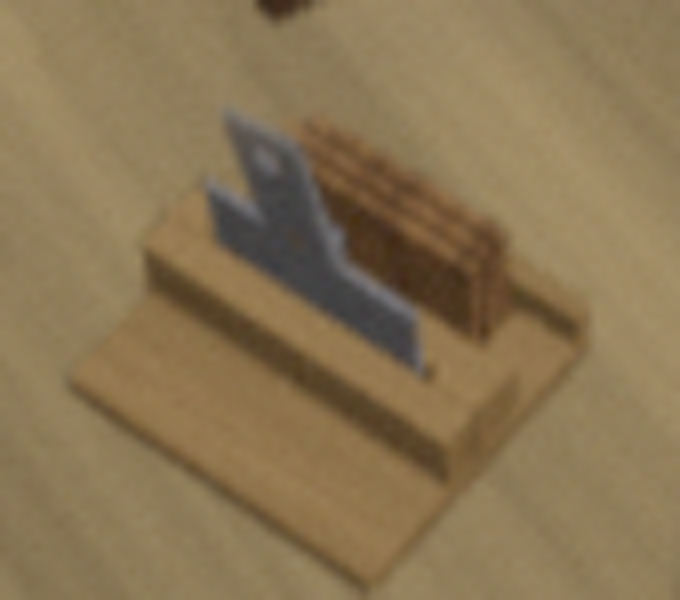

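View pics/c4.png

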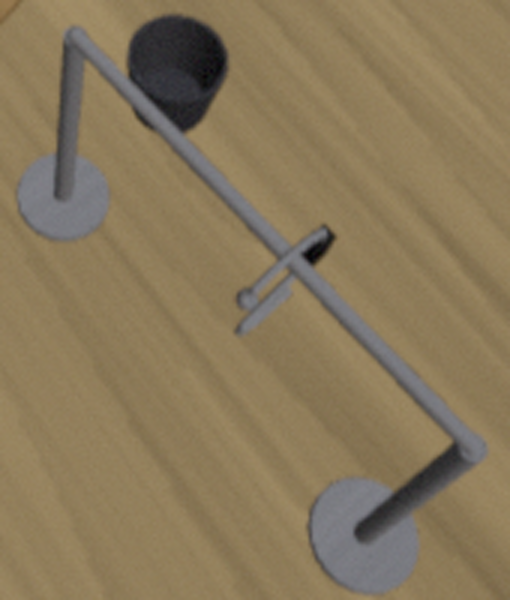

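Run:
```python
from h import *
np.set_printoptions(precision=4,suppress=True)
t=np.load("pics/top0.npz");s=np.load("pics/scene0.npz")
a,e1=tri([("top",86.4,210.2),("scene",438.3,364.3)]);b,e2=tri([("top",226.6,198.2),("scene",305.3,227.3)])
print(a,e1,b,e2,np.linalg.norm(a-b)); print("yaw", np.arctan2(-(a-b)[0],(a-b)[1]))
# grip dark pixels
print("grip",tri([("top",80+300/4.4,180+174/4.4),("scene",280+322/3,215+247/3)]))
print("ball",tri([("top",80+286/4.4,180+53/4.4),("scene",280+246/3,215+299/3)]))
for n,f,(x0,y0,w,h) in(("top",t,(80,180,180,60)),("scene",s,(280,215,170,200))):
    X=cloud(n,f["d"])[y0:y0+h,x0:x0+w].reshape(-1,3); P=X[(abs(X[:,2]-.243)<.006)]
    c=np.median(P[:,:2],0); w=np.linalg.svd(P[:,:2]-P[:,:2].mean(0))[2][0]; w*=np.sign(w[1]); print(n,len(P),c,P[:,1].min(),P[:,1].max(),w,np.arctan2(-w[0],w[1]))
# rack corners on top
X=cloud("scene",s["d"]);sub=X[170:245,215:300]
for z0 in (.02,.04):
    pass
print("c2 corners z:")
T=cloud("top",t["d"])
for (u,v) in [(405,60),(80,175),(180,465),(500,355),(130,300),(470,200),(335,195),(380,180)]:
    U,V=275+u/8,180+v/8; print((u,v),T[int(round(V)),int(round(U))])
print("scene pts")
for (u,v) in [(225,110),(295,140),(268,158),(268,180),(245,150),(290,170),(290,240),(215,190),(410,310),(420,370),(150,245),(450,480),(370,580),(75,380),(510,375),(585,320)]:
    U,V=215+u/8,170+v/8; print((u,v),X[int(round(V)),int(round(U))])
```

```text
[0.546  0.327  0.2374] [np.float64(0.5708082425520068), np.float64(0.8603408387046692)] [0.5647 0.0256 0.2352] [np.float64(0.9020219010007229), np.float64(1.0897580860037583)] 0.3020346861128602
yaw 0.061947509836719136
grip (array([0.5246, 0.2025, 0.2096]), [np.float64(1.0420936987992517), np.float64(1.3880109418904374)])
ball (array([0.5843, 0.2044, 0.2267]), [np.float64(0.511170633473258), np.float64(0.7047192795556515)])
top 733 [0.5564 0.1855] 0.018422264402540495 0.3311365217423261 [-0.0625  0.998 ] 0.06255006612164415
scene 1338 [0.5562 0.2043] 0.021010869107979446 0.33378657122481803 [-0.061   0.9981] 0.061041453359383574
c2 corners z:
(405, 60) [ 0.6195 -0.2188  0.0079]
(80, 175) [ 0.5836 -0.1076  0.012 ]
(180, 465) [ 0.4861 -0.1386  0.03  ]
(500, 355) [ 0.5204 -0.2443  0.0279]
(130, 300) [ 0.5377 -0.1214  0.0412]
(470, 200) [ 0.5695 -0.2345  0.0375]
(335, 195) [ 0.5617 -0.1813  0.1307]
(380, 180) [ 0.5671 -0.1941  0.1247]
scene pts
(225, 110) [ 0.5668 -0.1945  0.1249]
(295, 140) [ 0.5582 -0.1699  0.1303]
(268, 158) [ 0.5618 -0.1834  0.1104]
(268, 180) [ 0.5634 -0.1815  0.106 ]
(245, 150) [ 0.5646 -0.1873  0.1121]
(290, 170) [ 0.5611 -0.1707  0.1203]
(290, 240) [ 0.5609 -0.1764  0.0777]
(215, 190) [ 0.5664 -0.2084  0.0695]
(410, 310) [ 0.5448 -0.1378  0.0731]
(420, 370) [ 0.5385 -0.1414  0.0324]
(150, 245) [ 0.5836 -0.2231  0.0369]
(450, 480) [ 0.5497 -0.113   0.0166]
(370, 580) [ 0.5859 -0.1021  0.0117]
(75, 380) [ 0.6231 -0.2105  0.0113]
(510, 375) [ 0.5109 -0.1352  0.0105]
(585, 320) [ 0.4844 -0.1343  0.0196]
```

```bash
cat >> h.py <<'E'
from scipy.spatial.transform import Rotation as R
def Rt(psi,pitch=0.):  # tool pointing down, tool y at (90deg+psi) in world; hook axes R(z,psi); pitch about hook y
    H=R.from_euler('z',psi)*R.from_euler('y',pitch)
    # tool x = -hook x, tool y = hook y, tool z = -hook z
    return H*R.from_matrix(np.diag([-1,1,-1]))
def go(p,psi,pitch=0.):
    s=r.get_state();q=R.from_quat(s["eef_rot"]);d=q.inv().apply(np.array(p)-s["tool_pos"])/.06
    a=(q.inv()*Rt(psi,pitch)).as_rotvec(degrees=True)/6
    print("d",np.round(d,3),"a",np.round(a,3),"pos",np.round(s["tool_pos"],4),"clk",round(s["clock"],3),"F",np.round(s["contact_force"],2),"open",round(s["opening"],4))
E
python3 - <<'E'
from h import *
go([.526,.2015,.31],.0618)
E
```

```text
d [-7.797 -5.181 -0.774] a [-1.600e-02 -1.000e-03 -2.737e+00] pos [0.1392 0.6088 0.263 ] clk 0.1 F [ 0.3   0.05 -0.25] open 1.002
```

Request:
servo_tool(
  deltas=[
    {"dx":-0.5,"dy":-0.3,"dz":-0.5,"az":-0.3},
    {"dx":-1.3,"dy":-0.9,"dz":-0.77,"az":-0.6},
    {"dx":-2.2,"dy":-1.45,"dz":-0.77,"az":-0.9},
    {"dx":-3.1,"dy":-2.05,"dz":-0.77,"az":-1.2},
    {"dx":-4.0,"dy":-2.65,"dz":-0.77,"az":-1.5},
    {"dx":-4.9,"dy":-3.25,"dz":-0.77,"az":-1.8},
    {"dx":-5.8,"dy":-3.85,"dz":-0.77,"az":-2.1},
    {"dx":-6.6,"dy":-4.4,"dz":-0.77,"az":-2.4},
    {"dx":-7.3,"dy":-4.85,"dz":-0.77,"az":-2.6},
    {"dx":-7.8,"dy":-5.18,"dz":-0.77,"az":-2.74,"hand":50},
  ],
)

```text
schema error: expected keys dx, dy, dz, ax, ay, az, hand
```

Request:
servo_tool(
  deltas=[
    {"hand":50},
    {"hand":50},
    {"hand":50},
  ],
)

```text
schema error: expected keys dx, dy, dz, ax, ay, az, hand
```

Run:
```python
from h import *
go([.526,.2015,.22],.0618)
for n,(x0,y0,w,h,k) in {"top":(80,160,180,100,4.4),"scene":(280,170,200,200,3)}.items():
    p,d=eyes.snapshot(n); np.savez(f"pics/{n}1.npz",p=p,d=d); crop(n,p,x0,y0,w,h,k,f"pics/{n}1.png")
```

```text
d [-7.797 -5.179  0.726] a [-1.600e-02 -1.000e-03 -2.737e+00] pos [0.1392 0.6088 0.263 ] clk 0.1 F [ 0.3   0.05 -0.25] open 1.002
```

View pics/scene1.png

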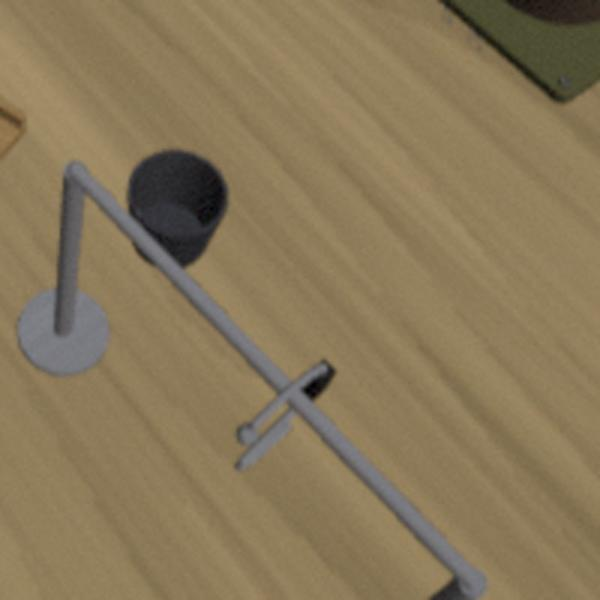

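The view is unchanged: hook still on the rail, and the move was refused because every row needs all seven keys.

Request:
servo_tool(
  deltas=[
    {"dx":-0.5,"dy":-0.3,"dz":-0.5,"ax":0,"ay":0,"az":-0.3,"hand":60},
    {"dx":-1.3,"dy":-0.9,"dz":-0.77,"ax":0,"ay":0,"az":-0.6,"hand":60},
    {"dx":-2.2,"dy":-1.45,"dz":-0.77,"ax":0,"ay":0,"az":-0.9,"hand":60},
    {"dx":-3.1,"dy":-2.05,"dz":-0.77,"ax":0,"ay":0,"az":-1.2,"hand":60},
    {"dx":-4.0,"dy":-2.65,"dz":-0.77,"ax":0,"ay":0,"az":-1.5,"hand":60},
    {"dx":-4.9,"dy":-3.25,"dz":-0.77,"ax":0,"ay":0,"az":-1.8,"hand":60},
    {"dx":-5.8,"dy":-3.85,"dz":-0.77,"ax":0,"ay":0,"az":-2.1,"hand":60},
    {"dx":-6.6,"dy":-4.4,"dz":-0.77,"ax":0,"ay":0,"az":-2.4,"hand":60},
    {"dx":-7.3,"dy":-4.85,"dz":-0.77,"ax":0,"ay":0,"az":-2.6,"hand":60},
    {"dx":-7.8,"dy":-5.18,"dz":-0.77,"ax":0,"ay":0,"az":-2.74,"hand":60},
  ],
)

```text
clock: 1.45
tool_pos: [0.5282, 0.1988, 0.3097]
eef_rot: [-0.029, 1.0, -0.001, 0.0]
contact_force: [1.0, 1.4, -0.2]
opening: 0.68
```

Request:
servo_tool(
  deltas=[
    {"dx":0,"dy":0,"dz":0,"ax":0,"ay":0,"az":0,"hand":50},
    {"dx":0,"dy":0,"dz":0,"ax":0,"ay":0,"az":0,"hand":50},
  ],
)

```text
clock: 1.7
tool_pos: [0.5255, 0.2029, 0.3098]
eef_rot: [-0.032, 1.0, 0.0, -0.0]
contact_force: [0.1, 0.9, -0.9]
opening: 0.565
```

Run:
```python
from h import *
go([.526,.2015,.22],.0618)
for n,(x0,y0,w,h,k) in {"top":(80,160,180,100,4.4),"scene":(280,170,200,200,3)}.items():
    p,d=eyes.snapshot(n); np.savez(f"pics/{n}1.npz",p=p,d=d); crop(n,p,x0,y0,w,h,k,f"pics/{n}1.png")
```

```text
d [-0.008 -0.025  1.496] a [ 0.009 -0.008  0.012] pos [0.5255 0.2029 0.3098] clk 1.7 F [ 0.1   0.85 -0.94] open 0.5649
```

View pics/scene1.png

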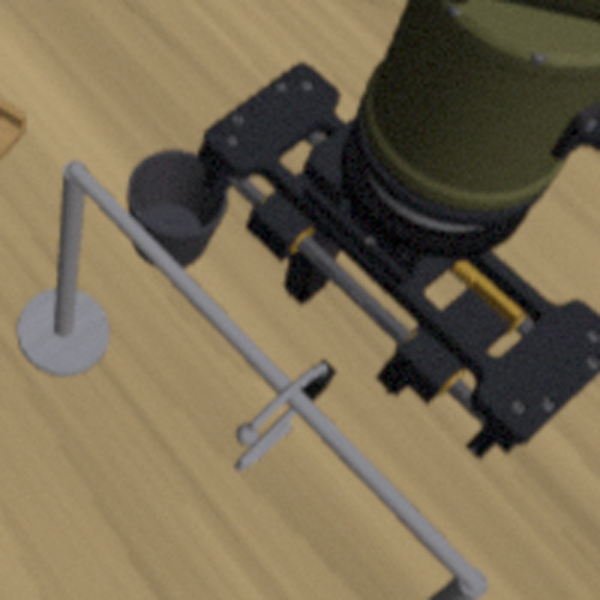

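The gripper is above and behind the hook; the hook's grip is at crop (320,380), about midway between the fingers at (300,270) and (400,375). Descend next.

Request:
servo_tool(
  deltas=[
    {"dx":0,"dy":-0.02,"dz":0.4,"ax":0,"ay":0,"az":0,"hand":50},
    {"dx":0,"dy":-0.02,"dz":0.9,"ax":0,"ay":0,"az":0,"hand":50},
    {"dx":0,"dy":-0.02,"dz":1.3,"ax":0,"ay":0,"az":0,"hand":50},
    {"dx":0,"dy":-0.02,"dz":1.49,"ax":0,"ay":0,"az":0,"hand":50},
    {"dx":0,"dy":-0.02,"dz":1.49,"ax":0,"ay":0,"az":0,"hand":40},
  ],
)

```text
clock: 2.42
tool_pos: [0.5257, 0.2015, 0.2203]
eef_rot: [-0.032, 0.999, -0.0, -0.001]
contact_force: [-1.0, 1.3, 0.3]
opening: 0.48
```

Run:
```python
from h import *
go([.526,.2015,.22],.0618)
for n,(x0,y0,w,h,k) in {"top":(80,160,180,100,4.4),"scene":(320,230,120,120,5)}.items():
    p,d=eyes.snapshot(n); np.savez(f"pics/{n}2.npz",p=p,d=d); crop(n,p,x0,y0,w,h,k,f"pics/{n}2.png")
```

```text
d [-0.005 -0.     0.004] a [-0.001 -0.01   0.017] pos [0.5257 0.2015 0.2203] clk 2.425 F [-0.97  1.34  0.34] open 0.48
```

View pics/scene2.png

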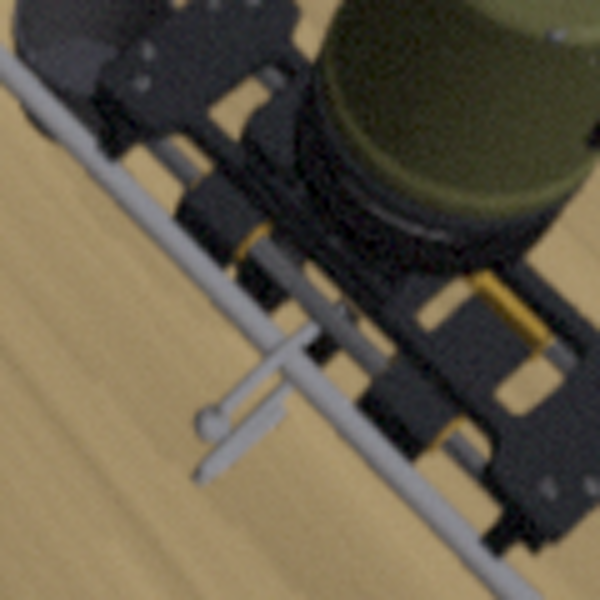

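The hook's grip (crop ~(320,345)) sits between the two fingers, no contact. Close.

Request:
servo_tool(
  deltas=[
    {"dx":0,"dy":0,"dz":0,"ax":0,"ay":0,"az":0,"hand":25},
    {"dx":0,"dy":0,"dz":0,"ax":0,"ay":0,"az":0,"hand":14},
    {"dx":0,"dy":0,"dz":0,"ax":0,"ay":0,"az":0,"hand":5},
    {"dx":0,"dy":0,"dz":0,"ax":0,"ay":0,"az":0,"hand":5},
    {"dx":0,"dy":0,"dz":0,"ax":0,"ay":0,"az":0,"hand":5},
    {"dx":0,"dy":0,"dz":0,"ax":0,"ay":0,"az":0,"hand":5},
  ],
  newtons=40,
)

```text
clock: 3.28
tool_pos: [0.5265, 0.2008, 0.2206]
eef_rot: [-0.031, 1.0, 0.0, 0.0]
contact_force: [-0.1, 0.3, 0.1]
opening: 0.106
```

Request:
servo_tool(
  deltas=[
    {"dx":0,"dy":0,"dz":-0.2,"ax":0,"ay":0,"az":0,"hand":5},
    {"dx":0,"dy":0,"dz":-0.45,"ax":0,"ay":0,"az":0,"hand":5},
    {"dx":0,"dy":0,"dz":-0.68,"ax":0,"ay":0,"az":0,"hand":5},
    {"dx":0,"dy":0,"dz":-0.68,"ax":0,"ay":0,"az":0,"hand":5},
  ],
)

```text
clock: 3.78
tool_pos: [0.5271, 0.2012, 0.263]
eef_rot: [-0.031, 1.0, 0.001, 0.001]
contact_force: [-0.3, 1.3, -1.0]
opening: 0.108
```

Run:
```python
from h import *
go([.526,.2015,.22],.0618)
for n,(x0,y0,w,h,k) in {"top":(80,160,180,100,4.4),"scene":(320,220,120,120,5)}.items():
    p,d=eyes.snapshot(n); np.savez(f"pics/{n}3.npz",p=p,d=d); crop(n,p,x0,y0,w,h,k,f"pics/{n}3.png")
```

```text
d [0.02  0.005 0.716] a [0.012 0.029 0.001] pos [0.5271 0.2012 0.263 ] clk 3.775 F [-0.25  1.26 -1.02] open 0.1082
```

View pics/scene3.png

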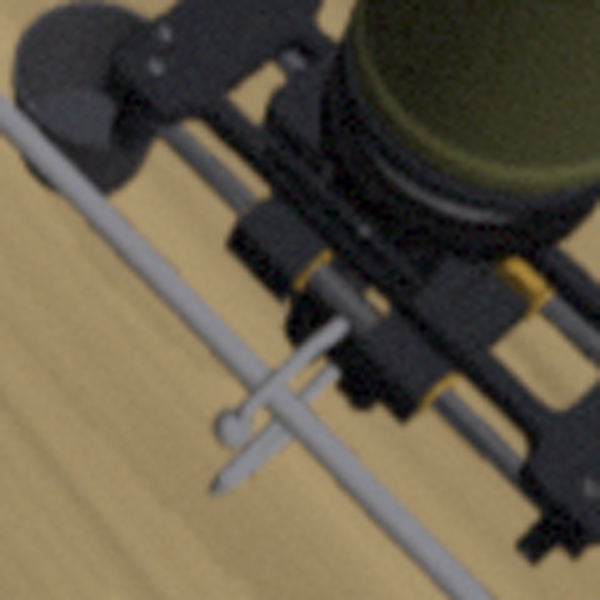

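The hook is held and lifted, with its ball (crop (232,427)) above and beyond the bar. Back it off along hook -x.

Request:
servo_tool(
  deltas=[
    {"dx":0.3,"dy":0,"dz":0,"ax":0,"ay":0,"az":0,"hand":5},
    {"dx":0.8,"dy":0,"dz":0,"ax":0,"ay":0,"az":0,"hand":5},
    {"dx":1.3,"dy":0,"dz":0,"ax":0,"ay":0,"az":0,"hand":5},
    {"dx":1.55,"dy":0,"dz":0,"ax":0,"ay":0,"az":0,"hand":5},
    {"dx":1.55,"dy":0,"dz":0,"ax":0,"ay":0,"az":0,"hand":5},
  ],
)

```text
clock: 4.5
tool_pos: [0.4324, 0.1949, 0.2611]
eef_rot: [-0.032, 0.999, -0.0, -0.001]
contact_force: [0.3, -0.4, -0.7]
opening: 0.105
```

```bash
python3 - <<'E'
from h import *
np.set_printoptions(precision=4,suppress=True)
s=np.load("pics/scene0.npz");X=cloud("scene",s["d"])
y0,x0=175,235
p=s["p"][170:245,215:300].astype(int);Q=X[170:245,215:300]
m=(p[...,2]>=p[...,0]-5)&(Q[...,2]>.045)&(s["d"][170:245,215:300]>0)
v,u=np.where(m);P=Q[m];print(m.sum(),P.min(0),P.max(0))
cv2.imwrite("pics/m.png",cv2.resize(m.astype(np.uint8)*255,None,fx=8,fy=8,interpolation=cv2.INTER_NEAREST))
for nm,k in(("blade",P[:,2]<.072),("tab",P[:,2]>.1),("all",P[:,2]>0)):
    A=P[k];c=np.median(A,0);n=np.linalg.svd(A-c)[2][2]
    for _ in range(3):
        dd=(A-c)@n;A=A[abs(dd-np.median(dd))<.003];c=A.mean(0);n=np.linalg.svd(A-c)[2][2]
    n*=np.sign(n[0]);print(nm,len(A),c,n,"yaw",np.arctan2(n[1],n[0]),"tilt",n[2])
    o,d=ray("scene",248.5,189.75);h=o+d*(n@(c-o))/(n@d);print("  hole",h)
E
cat > sh.py <<'E'
from h import *
import sys
tag=sys.argv[1]
a=list(map(int,sys.argv[2:]))
# args: per view x0 y0 w h scale
for n,k in (("scene",a[:5]),("top",a[5:10])):
    if len(k)==5:
        p,d=eyes.snapshot(n);np.savez(f"pics/{n}{tag}.npz",p=p,d=d);crop(n,p,*k,f"pics/{n}{tag}.png")
E
```

```text
205 [ 0.5448 -0.2084  0.0464] [ 0.5672 -0.1388  0.1291]
blade 114 [ 0.5554 -0.1716  0.0591] [ 0.9544  0.2977 -0.0243] yaw 0.30236872977281115 tilt -0.024281244596436453
  hole [ 0.5604 -0.1836  0.11  ]
tab 34 [ 0.5612 -0.1738  0.1105] [ 0.9676  0.2513 -0.0238] yaw 0.2540631629901361 tilt -0.02377378443943493
  hole [ 0.5627 -0.179   0.117 ]
all 203 [ 0.5575 -0.1725  0.0749] [ 0.9493  0.2998 -0.0949] yaw 0.3059601453265081 tilt -0.09491173825913361
  hole [ 0.5635 -0.1775  0.1194]
```

View pics/m.png

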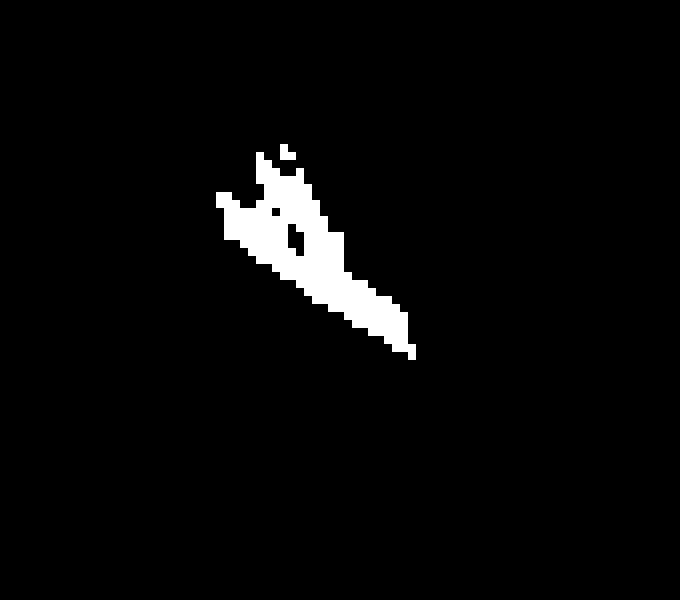

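Run:
```python
from h import *
go([.46,-.05,.26],.18)
go([.5715,-.1769,.24],.303)
```

```text
d [-0.199 -4.102  0.02 ] a [-0.006 -0.013 -1.112] pos [0.4324 0.1949 0.2611] clk 4.5 F [ 0.29 -0.38 -0.67] open 0.1048
d [-1.92  -6.33   0.353] a [-0.005 -0.014 -2.287] pos [0.4324 0.1949 0.2611] clk 4.5 F [ 0.29 -0.38 -0.67] open 0.1048
```

Request:
servo_tool(
  deltas=[
    {"dx":0,"dy":-0.6,"dz":0,"ax":0,"ay":0,"az":-0.2,"hand":5},
    {"dx":0,"dy":-1.4,"dz":0,"ax":0,"ay":0,"az":-0.4,"hand":5},
    {"dx":-0.05,"dy":-2.3,"dz":0,"ax":0,"ay":0,"az":-0.7,"hand":5},
    {"dx":-0.1,"dy":-3.2,"dz":0,"ax":0,"ay":0,"az":-1.0,"hand":5},
    {"dx":-0.2,"dy":-4.1,"dz":0.0,"ax":0,"ay":0,"az":-1.3,"hand":5},
    {"dx":-0.6,"dy":-4.9,"dz":0.0,"ax":0,"ay":0,"az":-1.6,"hand":5},
    {"dx":-1.1,"dy":-5.5,"dz":0.05,"ax":0,"ay":0,"az":-1.9,"hand":5},
    {"dx":-1.6,"dy":-6.0,"dz":0.2,"ax":0,"ay":0,"az":-2.2,"hand":5},
    {"dx":-1.92,"dy":-6.33,"dz":0.35,"ax":0,"ay":0,"az":-2.29,"hand":5},
    {"dx":-1.92,"dy":-6.33,"dz":0.35,"ax":0,"ay":0,"az":-2.29,"hand":5},
  ],
)

```text
clock: 5.75
tool_pos: [0.5729, -0.1793, 0.2387]
eef_rot: [-0.148, 0.989, -0.0, -0.0]
contact_force: [0.2, -0.0, -1.2]
opening: 0.107
```

Request:
servo_tool(
  deltas=[
    {"dx":0,"dy":0,"dz":0,"ax":0,"ay":0,"az":0,"hand":5},
    {"dx":0,"dy":0,"dz":0,"ax":0,"ay":0,"az":0,"hand":5},
    {"dx":0,"dy":0,"dz":0,"ax":0,"ay":0,"az":0,"hand":5},
  ],
)

```text
clock: 6.12
tool_pos: [0.5719, -0.1762, 0.2408]
eef_rot: [-0.151, 0.989, -0.0, 0.0]
contact_force: [-0.1, 0.7, -0.1]
opening: 0.107
```

```bash
python3 sh.py 4 200 110 110 110 5 240 140 120 100 6
python3 - <<'E'
from h import *
go([.5715,-.1769,.181],.303)
E
```

```text
d [ 0.009 -0.004  0.994] a [-0.002  0.002 -0.004] pos [ 0.572  -0.1765  0.2407] clk 6.225 F [ 0.99 -0.85  0.03] open 0.1077
```

View pics/scene4.png

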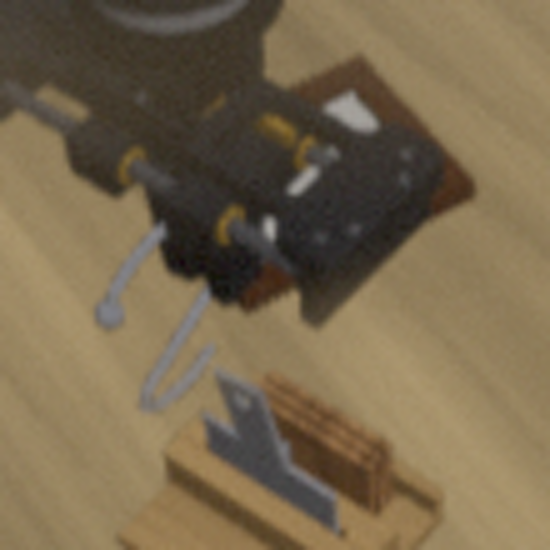

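View pics/top4.png

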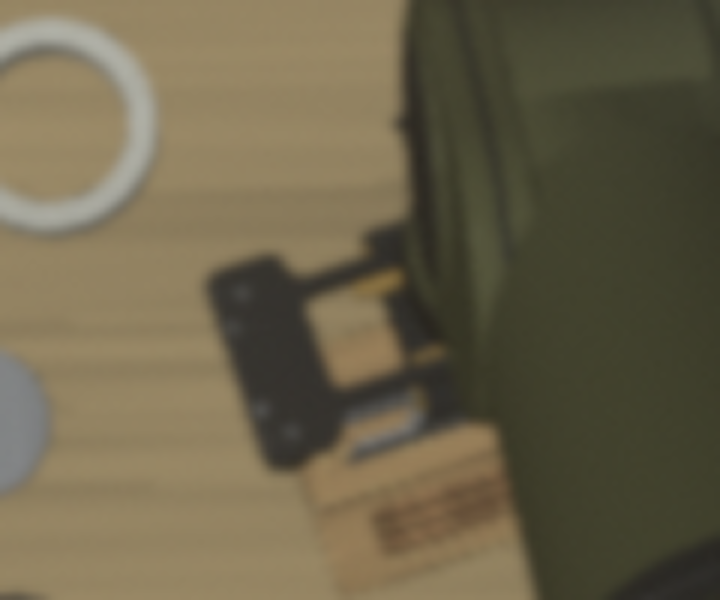

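```bash
python3 - <<'E'
from h import *
np.set_printoptions(precision=4,suppress=True)
s=r.get_state();H=Rt(.303)
Hk=R.from_euler('z',.303)
tcp=np.array([.572,-.1765,.2407])
g=tcp+Hk.apply([.0015,0,-.0076])
for nm,o,px in (("tip",(9,0,-57.5),(210,350)),("bend",(28,0,-64),(175,390)),("corner",(50,0,-54),(150,398)),("ball",(58,0,17),(108,316)),("foot",(0,0,-20),None),("c2",(48,0,-46),None)):
    w=g+Hk.apply(np.array(o)*1e-3);q=proj("scene",w);print(nm,w,(q-[200,110])*5,px)
d=np.load("pics/scene4.npz")["d"];X=cloud("scene",d);
for (u,v) in((206,354),(108,316),(200,365)): print(X[int(110+v/5),int(200+u/5)])
E
python3 - <<'E'
import cv2
import numpy as np
p=np.load("pics/scene4.npz")["p"]
c=p[170:200,220:265,::-1]
cv2.imwrite("pics/z4.png",cv2.resize(c,None,fx=16,fy=16,interpolation=cv2.INTER_CUBIC))
E
```

```text
tip [ 0.582  -0.1734  0.1756] [201.2623 348.0478] (210, 350)
bend [ 0.6002 -0.1677  0.1691] [173.3126 385.9554] (175, 390)
corner [ 0.6212 -0.1611  0.1791] [135.944  405.8936] (150, 398)
ball [ 0.6288 -0.1587  0.2501] [100.8456 311.695 ] (108, 316)
foot [ 0.5734 -0.1761  0.2131] [207.4273 278.836 ] None
c2 [ 0.6192 -0.1617  0.1871] [136.945  391.4094] None
[ 0.5813 -0.1716  0.1756]
[ 0.6295 -0.1535  0.254 ]
[ 0.5864 -0.1677  0.1733]
```

View pics/z4.png

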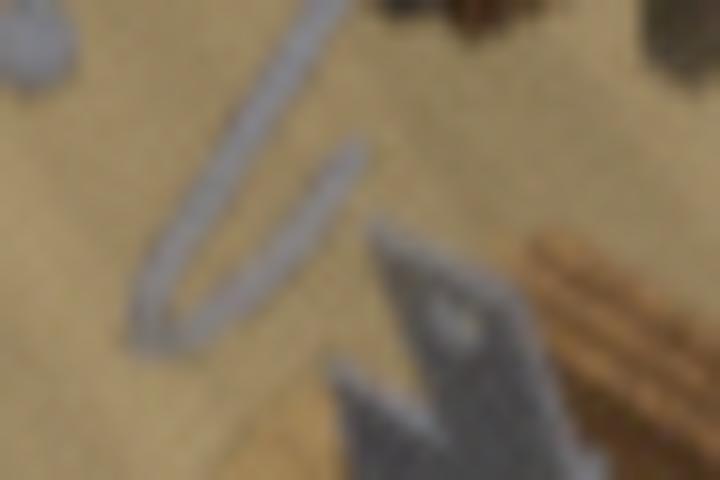

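```bash
cat >> h.py <<'E'
OFF=np.array([.0015,0,-.0076])
def tipw(s=None,o=(9,0,-57.5)):
    s=s or r.get_state();q=R.from_quat(s["eef_rot"])*R.from_matrix(np.diag([-1,1,-1]));return np.array(s["tool_pos"])+q.apply(OFF+np.array(o)*1e-3)
E
python3 - <<'E'
from h import *
np.set_printoptions(precision=4,suppress=True)
Hk=R.from_euler('z',.303)
h=onz("scene",248.4,190.1,.116)
tk=np.array([.572,-.1765,.2407])+Hk.apply([.0105,0,-.0651])
t=onz("scene",241.9,179.5,tk[2])
print("hole cam",h,"tip cam",t,"tip kin",tk)
print("bias hook frame mm",Hk.inv().apply(t-tk)*1e3)
hole=h-(t-tk); print("hole corrected",hole,"shift hook frame",Hk.inv().apply(hole-tk)*1e3)
# pre pose with pitch -.25: tip 14mm +x of hole
H=R.from_euler('z',.303)*R.from_euler('y',-.25)
for dx in(.016,):
    tip=hole+Hk.apply([dx,0,0]);tcp=tip-H.apply(OFF+np.array([.009,0,-.0575]));print("tcp",tcp);go(tcp,.303,-.25); go(tcp+[0,0,.04],.303,-.25)
E
```

```text
hole cam [ 0.5631 -0.179   0.116 ] tip cam [ 0.579  -0.1716  0.1756] tip kin [ 0.582  -0.1734  0.1756]
bias hook frame mm [-2.3357  2.5956  0.    ]
hole corrected [ 0.5661 -0.1808  0.116 ] shift hook frame [-17.4054  -2.2984 -59.6   ]
tcp [ 0.5563 -0.1838  0.1765]
d [ 0.286 -0.038  1.07 ] a [-0.002 -2.385 -0.004] pos [ 0.572  -0.1765  0.2407] clk 6.225 F [ 0.99 -0.85  0.03] open 0.1077
d [ 0.286 -0.038  0.403] a [-0.002 -2.385 -0.004] pos [ 0.572  -0.1765  0.2407] clk 6.225 F [ 0.99 -0.85  0.03] open 0.1077
```

Request:
servo_tool(
  deltas=[
    {"dx":0.07,"dy":-0.02,"dz":0.1,"ax":0,"ay":-0.6,"az":0,"hand":5},
    {"dx":0.15,"dy":-0.04,"dz":0.2,"ax":0,"ay":-1.2,"az":0,"hand":5},
    {"dx":0.22,"dy":-0.04,"dz":0.3,"ax":0,"ay":-1.8,"az":0,"hand":5},
    {"dx":0.28,"dy":-0.04,"dz":0.45,"ax":0,"ay":-2.38,"az":0,"hand":5},
    {"dx":0.28,"dy":-0.04,"dz":0.65,"ax":0,"ay":-2.38,"az":0,"hand":5},
    {"dx":0.28,"dy":-0.04,"dz":0.85,"ax":0,"ay":-2.38,"az":0,"hand":5},
    {"dx":0.28,"dy":-0.04,"dz":1.0,"ax":0,"ay":-2.38,"az":0,"hand":5},
    {"dx":0.28,"dy":-0.04,"dz":1.07,"ax":0,"ay":-2.38,"az":0,"hand":5},
    {"dx":0.28,"dy":-0.04,"dz":1.07,"ax":0,"ay":-2.38,"az":0,"hand":5},
    {"dx":0.28,"dy":-0.04,"dz":1.07,"ax":0,"ay":-2.38,"az":0,"hand":5},
  ],
)

```text
clock: 7.48
tool_pos: [0.5571, -0.1841, 0.1764]
eef_rot: [-0.149, 0.981, 0.019, 0.123]
contact_force: [-0.6, -1.3, -1.1]
opening: 0.112
```

```bash
cat > z.py <<'E'
from h import *
import sys
np.set_printoptions(precision=4,suppress=True)
tag=sys.argv[1];x0,y0,w,h,k=map(int,sys.argv[2:7])
acc=0;N=int(sys.argv[7]) if len(sys.argv)>7 else 2
for i in range(N):
    p,d=eyes.snapshot("scene");acc=acc+p.astype(float)/N
np.savez(f"pics/z{tag}.npz",p=acc,d=d)
cv2.imwrite(f"pics/z{tag}.png",cv2.resize(acc[y0:y0+h,x0:x0+w,::-1].astype(np.uint8),None,fx=k,fy=k,interpolation=cv2.INTER_CUBIC))
s=r.get_state();print("tcp",np.array(s["tool_pos"]),"tip",tipw(s),"tipproj",(proj("scene",tipw(s))-[x0,y0]+.0)*k,"F",np.array(s["contact_force"]),"M",np.array(s["moment"]),"clk",s["clock"],s["opening"])
E
python3 z.py 5 220 165 50 37 16
```

```text
tcp [ 0.557  -0.1842  0.1765] tip [ 0.5821 -0.1764  0.116 ] tipproj [349.8742 477.7375] F [-0.0094 -0.1527 -0.7909] M [-0.0077  0.2413 -0.0341] clk 7.575 0.11085777377277803
```

View pics/z5.png

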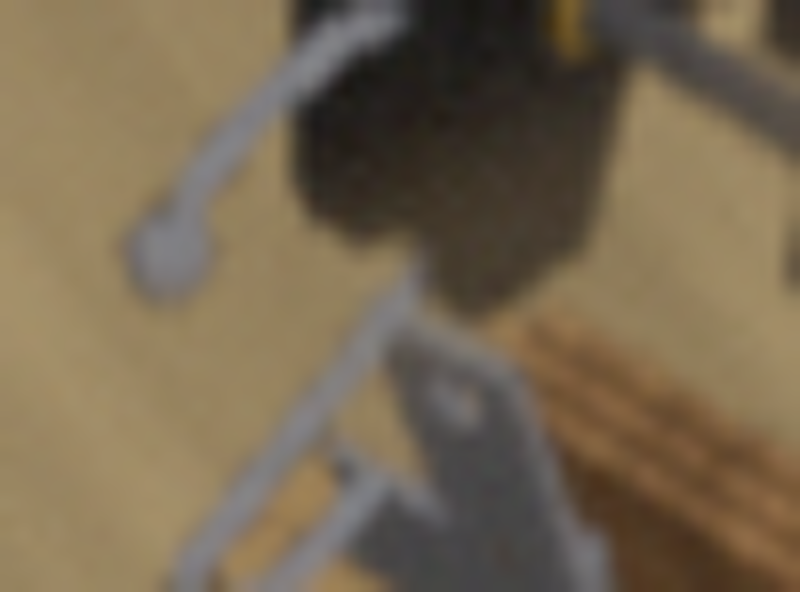

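Run:
```python
from h import *
np.set_printoptions(precision=2,suppress=True)
Hk=R.from_euler('z',.303);t=tipw()
b=np.array([378,487])-(proj("scene",t)-[220,165])*16
for d in (0,8,12,14,16,18,20,22,24):
    for nm,o in(("",[0,0,0]),):
        print(d,(proj("scene",t+Hk.apply([-d/1e3,0,0]))-[220,165])*16+b)
J=np.array([(proj("scene",t+Hk.apply(e))-proj("scene",t))*16 for e in np.eye(3)*1e-3]);print("px per mm x,y,z",J)
```

```text
0 [378. 487.]
8 [415.   449.92]
12 [433.41 431.49]
14 [442.58 422.3 ]
16 [451.74 413.12]
18 [460.88 403.96]
20 [470.01 394.82]
22 [479.11 385.69]
24 [488.21 376.58]
px per mm x,y,z [[-4.64  4.65]
 [ 5.43  3.54]
 [-0.61 -4.11]]
```

```bash
cat > mv.py <<'E'
from h import *
import sys
a=list(map(float,sys.argv[1:]))
s=r.get_state();q=R.from_quat(s["eef_rot"]);yaw=.303
for e in np.eye(3): print("1mm level-hook",e,"-> tool units",np.round(q.inv().apply(R.from_euler('z',yaw).apply(e*1e-3))/.06,4))
E
python3 mv.py
```

```text
1mm level-hook [1. 0. 0.] -> tool units [-0.0161  0.      0.0041]
1mm level-hook [0. 1. 0.] -> tool units [ 0.      0.0167 -0.    ]
1mm level-hook [0. 0. 1.] -> tool units [-0.0041 -0.     -0.0161]
```

Request:
servo_tool(
  deltas=[
    {"dx":0.05,"dy":-0.013,"dz":-0.013,"ax":0,"ay":0,"az":0,"hand":5},
    {"dx":0.1,"dy":-0.013,"dz":-0.026,"ax":0,"ay":0,"az":0,"hand":5},
    {"dx":0.161,"dy":-0.013,"dz":-0.041,"ax":0,"ay":0,"az":0,"hand":5},
    {"dx":0.161,"dy":-0.013,"dz":-0.041,"ax":0,"ay":0,"az":0,"hand":5},
    {"dx":0.161,"dy":-0.013,"dz":-0.041,"ax":0,"ay":0,"az":0,"hand":5},
  ],
)

```text
clock: 8.2
tool_pos: [0.5476, -0.1879, 0.1761]
eef_rot: [-0.149, 0.981, 0.019, 0.123]
contact_force: [-0.2, 0.8, -0.8]
opening: 0.108
```

```bash
python3 z.py 6 225 175 40 30 20 4
```

```text
tcp [ 0.5476 -0.1878  0.1761] tip [ 0.5727 -0.18    0.1156] tipproj [391.6947 338.1117] F [-0.3609  0.4169 -0.684 ] M [-0.0713  0.2721  0.0221] clk 8.4 0.10768960534337915
```

View pics/z6.png

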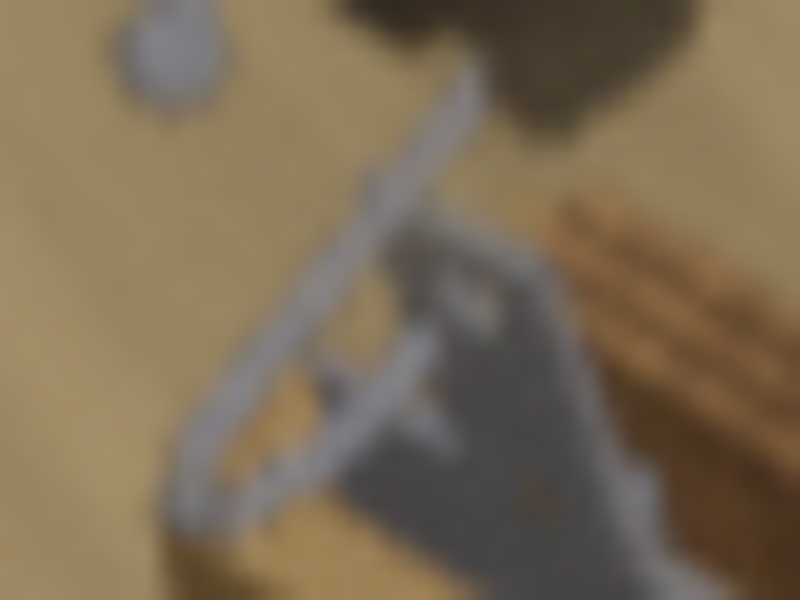

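```bash
python3 z.py 7 238 183 20 15 40 12
python3 - <<'E'
import numpy as np,cv2
p=np.load("pics/z7.npz")["p"]
g=p.mean(2)[183:201,240:256];print(g.astype(int))
E
```

```text
tcp [ 0.5475 -0.1879  0.1761] tip [ 0.5725 -0.1801  0.1156] tipproj [265.0792 353.9735] F [-0.024   0.0989 -0.1346] M [-0.0652  0.211  -0.0246] clk 9.0 0.11143324253177735
[[121 122 123 119 124 127 125 122 118 116 114 113 116 116 117 117]
 [121 122 121 115 127 127 119 123 120 117 114 115 114 110 113 114]
 [122 122 121 121 126 118 112 123 123 119 117 115 110  96 102 111]
 [121 119 124 125 111  97 102 111 119 120 117 114 108  94  91  98]
 [118 121 128 120  93  81  84  92 103 111 114 113 105 100  97  88]
 [123 129 126 120  93  80  83  93  87  91 102 107 100  92  93  94]
 [130 128 120 120 104  82  85 104 101  94  82  89 103  92  80  86]
 [127 123 117 121 112  84  86  97 109 108  80  80  98 101  90  84]
 [117 113 119 122 115 107 104  86  92  95  77  76  89 101  90  95]
 [110 119 119 119 118 126 115  82  75  75  72  72  80  99  81  85]
 [111 112 119 118 127 126 100  76  73  71  72  71  77  91  88  66]
 [105  87 109 126 127 115  89  73  72  71  71  71  76  88  98  66]
 [118 101 115 127 116 106 106  78  71  71  70  70  72  80  97  75]
 [123 122 126 113  92 100 109  91  73  71  70  71  70  76  91  87]
 [127 127 111  87  73  75  84  90  74  72  69  70  71  74  88  98]
 [129 115  84  72  69  69  71  73  71  72  71  69  70  72  81 101]
 [122  99  74  69  69  69  70  70  71  71  70  67  69  71  77  98]
 [119 106  90  75  70  68  69  69  70  70  68  67  67  71  73  90]]
```

View pics/z7.png

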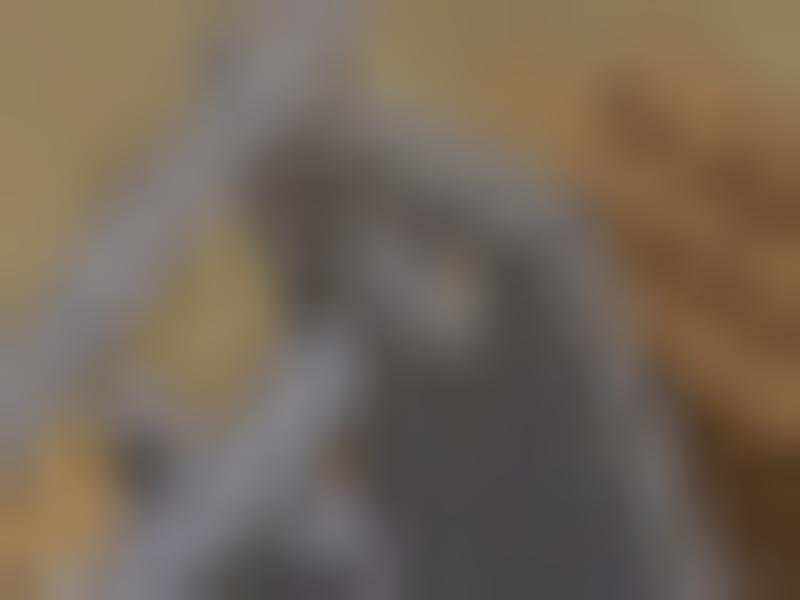

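Request:
servo_tool(
  deltas=[
    {"dx":0,"dy":0.015,"dz":-0.005,"ax":0,"ay":0,"az":0,"hand":5},
    {"dx":0.03,"dy":0.015,"dz":-0.013,"ax":0,"ay":0,"az":0,"hand":5},
    {"dx":0.065,"dy":0.015,"dz":-0.022,"ax":0,"ay":0,"az":0,"hand":5},
    {"dx":0.1,"dy":0.015,"dz":-0.03,"ax":0,"ay":0,"az":0,"hand":5},
    {"dx":0.1,"dy":0.015,"dz":-0.03,"ax":0,"ay":0,"az":0,"hand":5},
  ],
)

```text
clock: 9.62
tool_pos: [0.5409, -0.189, 0.1763]
eef_rot: [-0.149, 0.981, 0.019, 0.123]
contact_force: [0.6, -0.9, -0.1]
opening: 0.106
```

```bash
python3 z.py 8 234 180 26 20 30 8
```

```text
tcp [ 0.5413 -0.1888  0.1764] tip [ 0.5663 -0.181   0.1159] tipproj [381.603  306.5041] F [ 0.9028 -0.2808 -0.7191] M [-0.0239  0.2911 -0.031 ] clk 10.025 0.10666450514011869
```

View pics/z8.png

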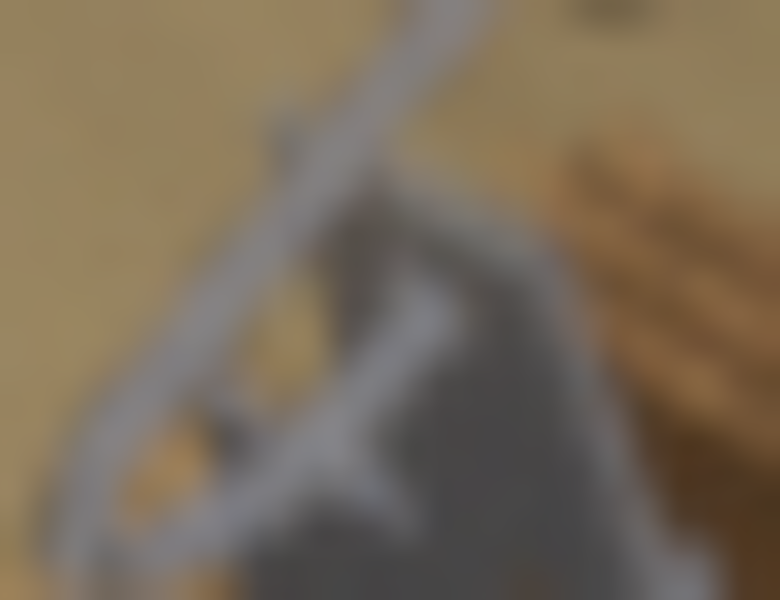

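Request:
servo_tool(
  deltas=[
    {"dx":0.02,"dy":0,"dz":-0.005,"ax":0,"ay":0,"az":0,"hand":5},
    {"dx":0.04,"dy":0,"dz":-0.01,"ax":0,"ay":0,"az":0,"hand":5},
    {"dx":0.065,"dy":0,"dz":-0.018,"ax":0,"ay":0,"az":0,"hand":5},
    {"dx":0.065,"dy":0,"dz":-0.018,"ax":0,"ay":0,"az":0,"hand":5},
  ],
)

```text
clock: 10.52
tool_pos: [0.5372, -0.1901, 0.1764]
eef_rot: [-0.149, 0.981, 0.019, 0.123]
contact_force: [0.3, 0.0, -0.3]
opening: 0.107
```

```bash
python3 z.py 9 234 180 26 20 30 8
```

```text
tcp [ 0.5374 -0.19    0.1764] tip [ 0.5624 -0.1822  0.1159] tipproj [416.0826 270.7851] F [-0.196   0.0048 -1.1149] M [-0.0161  0.2924  0.0257] clk 10.925 0.11020175034342423
```

View pics/z9.png

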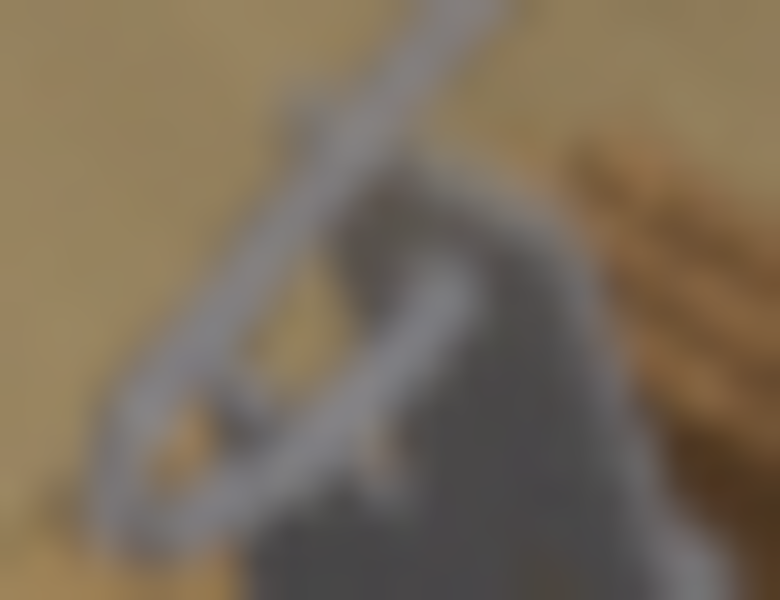

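Run:
```python
import numpy as np,cv2
for t in "789":
    p=np.load(f"pics/z{t}.npz")["p"]
    g=p.mean(2)[184:196,243:256];print(t,"cols243..255 rows184..");print(g.astype(int))
    print((p[...,0]-p[...,2])[184:196,243:256].astype(int)) if t=="9" else 0
```

```text
7 cols243..255 rows184..
[[115 127 127 119 123 120 117 114 115 114 110 113 114]
 [121 126 118 112 123 123 119 117 115 110  96 102 111]
 [125 111  97 102 111 119 120 117 114 108  94  91  98]
 [120  93  81  84  92 103 111 114 113 105 100  97  88]
 [120  93  80  83  93  87  91 102 107 100  92  93  94]
 [120 104  82  85 104 101  94  82  89 103  92  80  86]
 [121 112  84  86  97 109 108  80  80  98 101  90  84]
 [122 115 107 104  86  92  95  77  76  89 101  90  95]
 [119 118 126 115  82  75  75  72  72  80  99  81  85]
 [118 127 126 100  76  73  71  72  71  77  91  88  66]
 [126 127 115  89  73  72  71  71  71  76  88  98  66]
 [127 116 106 106  78  71  71  70  70  72  80  97  75]]
8 cols243..255 rows184..
[[115 123 128 126 123 119 117 116 115 115 110 113 113]
 [114 127 126 116 123 123 120 117 116 110  96 102 111]
 [123 126 113  98 111 119 120 116 115 108  95  91  98]
 [125 113  88  84  92 103 112 114 113 105 101  98  89]
 [122  98  81  83  93  86  91 103 109 101  92  93  93]
 [121 103  82  87 109 103  86  82  91 103  93  81  86]
 [122 112  83  92 119 123  95  77  81  99 102  90  84]
 [12
[... 762 characters left out ...]
  76  73  73  76  89 103  90]
 [113 123 131 125  98  78  73  72  73  73  82  97  79]
 [115 129 126 119  84  75  73  72  72  73  78  91  90]
 [126 120 110 111  90  75  73  73  72  74  76  89  99]]
[[32 12  5  6 17 35 46 54 59 57 57 63 61]
 [31  7  3  6 12 18 27 40 55 59 59 65 70]
 [15  3  5 12 11  9 10 18 30 45 55 61 66]
 [ 4  6 10 11 11  9  8  7  8 21 48 63 61]
 [10 26 15 11  9  5  4  6  5  8 27 57 64]
 [28 46 25 10  4  0 -1  5  4  4  9 41 60]
 [45 52 36  8 -1 -3 -1  4  3  5  8 36 56]
 [52 52 35  3 -2 -2  2  3  3  2  7 27 60]
 [41 41 15  0 -2  1  2  2  2  2  3 12 52]
 [18 13  0  0  0  3  2  1  1  2  1  5 30]
 [ 0 -1  0 11  9  2  1  1  0  1  0  2 15]
 [-1 -1  1 12  8  3  1  0  0  1  1  0  7]]
```

Request:
servo_tool(
  deltas=[
    {"dx":0.02,"dy":0,"dz":-0.005,"ax":0,"ay":0,"az":0,"hand":5},
    {"dx":0.04,"dy":0,"dz":-0.01,"ax":0,"ay":0,"az":0,"hand":5},
    {"dx":0.055,"dy":0,"dz":-0.015,"ax":0,"ay":0,"az":0,"hand":5},
    {"dx":0.055,"dy":0,"dz":-0.015,"ax":0,"ay":0,"az":0,"hand":5},
  ],
)

```text
clock: 11.42
tool_pos: [0.534, -0.1912, 0.1765]
eef_rot: [-0.149, 0.981, 0.019, 0.123]
contact_force: [-0.1, -0.3, 0.3]
opening: 0.109
```

```bash
python3 z.py 10 234 180 26 20 30 8
```

```text
tcp [ 0.5341 -0.1911  0.1765] tip [ 0.5592 -0.1833  0.116 ] tipproj [445.0851 240.6946] F [ 0.6293 -0.0223 -0.0582] M [-0.0695  0.2565  0.0025] clk 11.825 0.11033566935374935
```

View pics/z10.png

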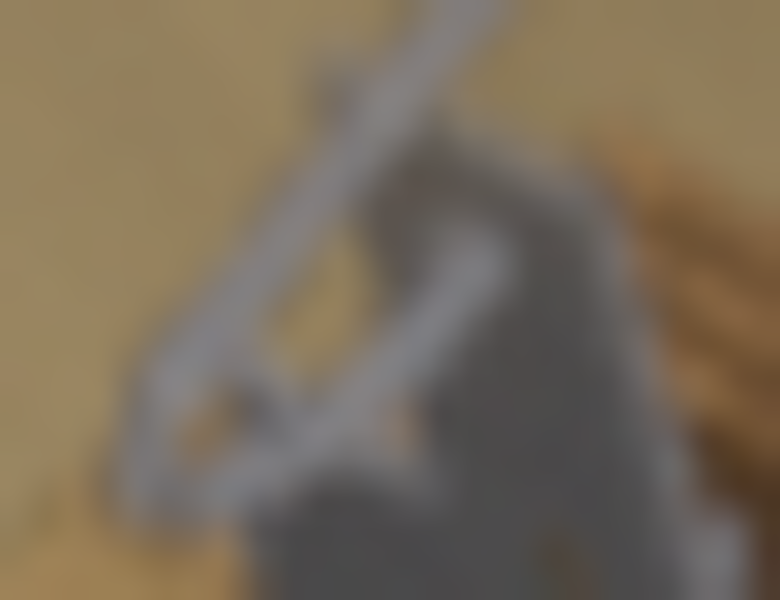

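Request:
servo_tool(
  deltas=[
    {"dx":-0.02,"dy":-0.007,"dz":0,"ax":0,"ay":0,"az":0,"hand":5},
    {"dx":-0.02,"dy":-0.015,"dz":0,"ax":0,"ay":0,"az":0,"hand":5},
    {"dx":0.0,"dy":-0.015,"dz":-0.005,"ax":0,"ay":0,"az":0,"hand":5},
    {"dx":0.03,"dy":-0.015,"dz":-0.012,"ax":0,"ay":0,"az":0,"hand":5},
    {"dx":0.03,"dy":-0.015,"dz":-0.012,"ax":0,"ay":0,"az":0,"hand":5},
  ],
)

```text
clock: 12.45
tool_pos: [0.5323, -0.1926, 0.1768]
eef_rot: [-0.149, 0.981, 0.019, 0.123]
contact_force: [-0.1, 0.3, 0.6]
opening: 0.104
```

```bash
python3 z.py 11 234 180 26 20 30 8
```

```text
tcp [ 0.5326 -0.1925  0.1768] tip [ 0.5576 -0.1847  0.1163] tipproj [451.6749 216.694 ] F [-1.1373  0.8019 -0.2555] M [-0.0062  0.1986 -0.0415] clk 12.85 0.10622151857166218
```

View pics/z11.png

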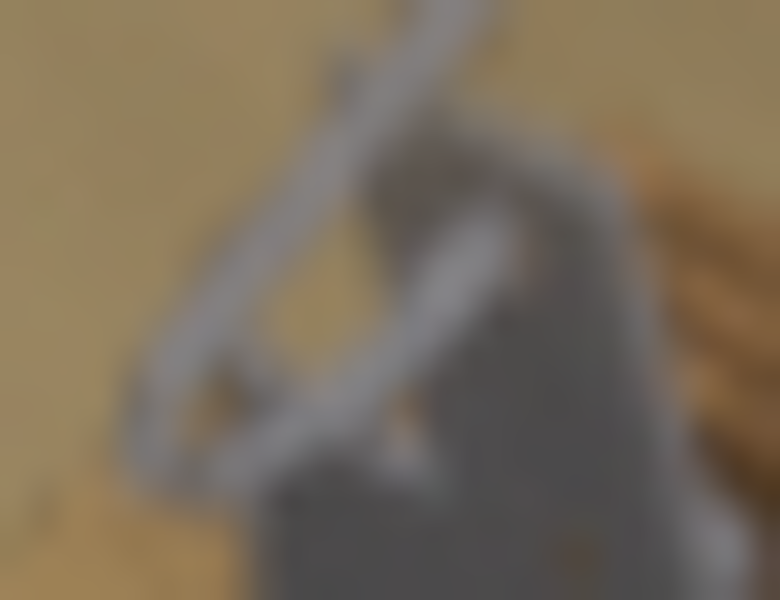

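Request:
servo_tool(
  deltas=[
    {"dx":-0.05,"dy":0.007,"dz":0.013,"ax":0,"ay":0,"az":0,"hand":5},
    {"dx":-0.05,"dy":0.007,"dz":0.045,"ax":0,"ay":0,"az":0,"hand":5},
    {"dx":-0.05,"dy":0.007,"dz":0.045,"ax":0,"ay":0,"az":0,"hand":5},
  ],
)

```text
clock: 13.22
tool_pos: [0.5374, -0.1908, 0.1757]
eef_rot: [-0.15, 0.981, 0.018, 0.125]
contact_force: [0.0, 0.1, 4.9]
opening: 0.11
```

```bash
python3 z.py 12 234 180 26 20 30 8
```

```text
tcp [ 0.5371 -0.1909  0.1757] tip [ 0.5623 -0.1831  0.1152] tipproj [412.5804 267.7383] F [-0.13    1.2911  4.4594] M [ 0.1919 -0.1675  0.0121] clk 13.625 0.10636702286980054
```

View pics/z12.png

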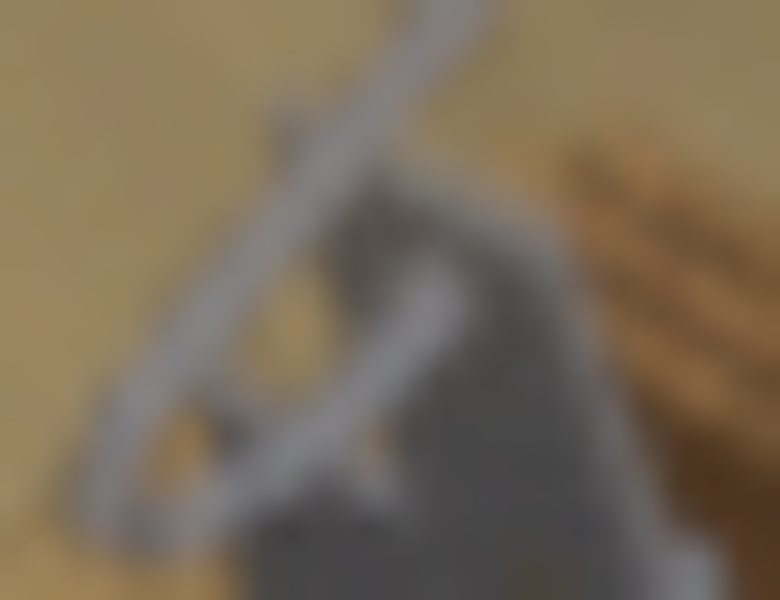

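Request:
servo_tool(
  deltas=[
    {"dx":-0.005,"dy":0,"dz":-0.02,"ax":0,"ay":0,"az":0,"hand":5},
    {"dx":-0.01,"dy":0,"dz":-0.04,"ax":0,"ay":0,"az":0,"hand":5},
    {"dx":-0.01,"dy":0,"dz":-0.04,"ax":0,"ay":0,"az":0,"hand":5},
  ],
)

```text
clock: 14.0
tool_pos: [0.5351, -0.1912, 0.1769]
eef_rot: [-0.149, 0.981, 0.019, 0.122]
contact_force: [0.7, 0.8, -0.3]
opening: 0.11
```

Request:
servo_tool(
  deltas=[
    {"dx":0.03,"dy":0,"dz":-0.015,"ax":0,"ay":0,"az":0,"hand":5},
    {"dx":0.06,"dy":0,"dz":-0.03,"ax":0,"ay":0,"az":0,"hand":5},
    {"dx":0.09,"dy":0,"dz":-0.045,"ax":0,"ay":0,"az":0,"hand":5},
    {"dx":0.12,"dy":0,"dz":-0.06,"ax":0,"ay":0,"az":0,"hand":5},
    {"dx":0.12,"dy":0,"dz":-0.06,"ax":0,"ay":0,"az":0,"hand":5},
  ],
)

```text
clock: 14.62
tool_pos: [0.5281, -0.1935, 0.1791]
eef_rot: [-0.149, 0.981, 0.019, 0.123]
contact_force: [0.0, -0.4, -0.1]
opening: 0.108
```

```bash
python3 z.py 13 234 175 26 20 30 8
```

```text
tcp [ 0.5283 -0.1934  0.179 ] tip [ 0.5534 -0.1855  0.1185] tipproj [491.0173 315.3387] F [-0.9121 -0.1267 -0.5297] M [ 0.0162  0.2304 -0.0119] clk 15.025 0.11079095132434763
```

View pics/z13.png

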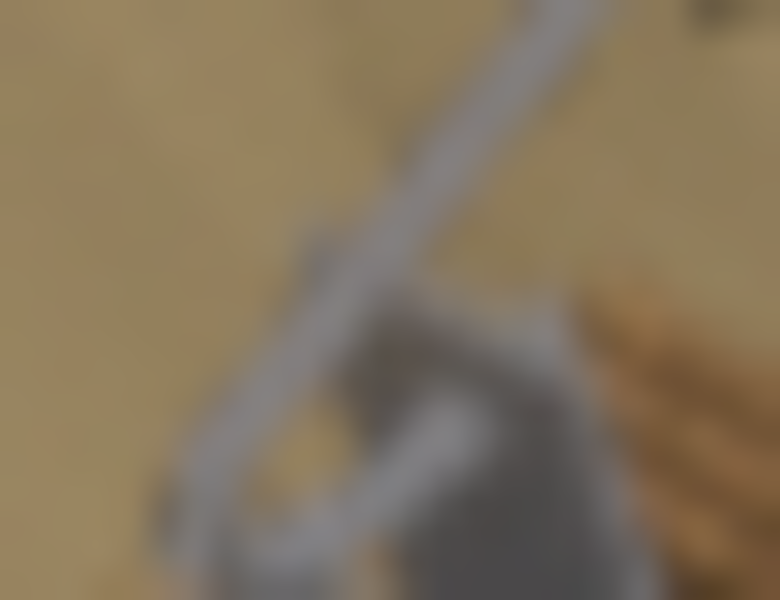

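Request:
servo_tool(
  deltas=[
    {"dx":0.03,"dy":0,"dz":-0.008,"ax":0,"ay":0,"az":0,"hand":5},
    {"dx":0.06,"dy":0,"dz":-0.016,"ax":0,"ay":0,"az":0,"hand":5},
    {"dx":0.08,"dy":0,"dz":-0.02,"ax":0,"ay":0,"az":0,"hand":5},
    {"dx":0.08,"dy":0,"dz":-0.02,"ax":0,"ay":0,"az":0,"hand":5},
  ],
)

```text
clock: 15.52
tool_pos: [0.5234, -0.195, 0.179]
eef_rot: [-0.149, 0.981, 0.019, 0.123]
contact_force: [-0.1, 0.7, 0.1]
opening: 0.11
```

```bash
python3 z.py 14 234 170 32 24 25 6
python3 - <<'E'
from h import *
b=tipw(o=(26,0,-63.7))
for k in (.25,.5,.75,1):
    pit=-.25*(1-k);H=R.from_euler('z',.303)*R.from_euler('y',pit)
    go(b-H.apply(OFF+np.array([.026,0,-.0637])),.303,pit)
E
```

```text
tcp [ 0.5236 -0.1948  0.179 ] tip [ 0.5487 -0.187   0.1185] tipproj [443.8441 353.0339] F [-0.6234 -0.3196  0.1303] M [-0.0609  0.2777  0.0109] clk 15.825 0.1090590950613336
d [-0.074 -0.001 -0.026] a [-0.001  0.591 -0.009] pos [ 0.5236 -0.1948  0.179 ] clk 15.825 F [-0.62 -0.32  0.13] open 0.1091
d [-0.151 -0.    -0.048] a [-1.000e-03  1.187e+00 -9.000e-03] pos [ 0.5236 -0.1948  0.179 ] clk 15.825 F [-0.62 -0.32  0.13] open 0.1091
d [-0.229 -0.    -0.064] a [-1.000e-03  1.784e+00 -9.000e-03] pos [ 0.5236 -0.1948  0.179 ] clk 15.825 F [-0.62 -0.32  0.13] open 0.1091
d [-0.307 -0.    -0.076] a [-0.     2.381 -0.009] pos [ 0.5236 -0.1948  0.179 ] clk 15.825 F [-0.62 -0.32  0.13] open 0.1091
```

View pics/z14.png

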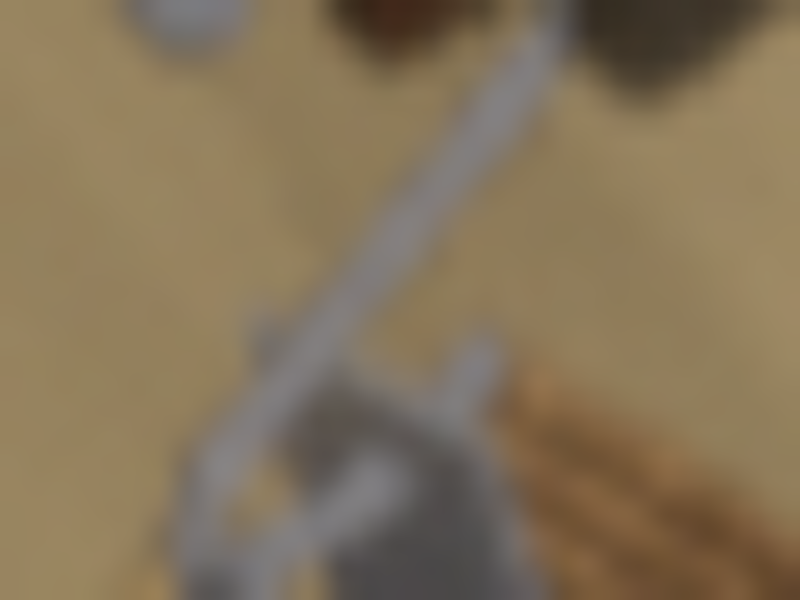

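The tip now clearly shows behind the tab (crop (485,350)), so the hook is through. Level the hook about the hole.

Request:
servo_tool(
  deltas=[
    {"dx":-0.036,"dy":0,"dz":-0.013,"ax":0,"ay":0.3,"az":0,"hand":5},
    {"dx":-0.074,"dy":0,"dz":-0.026,"ax":0,"ay":0.59,"az":0,"hand":5},
    {"dx":-0.112,"dy":0,"dz":-0.037,"ax":0,"ay":0.89,"az":0,"hand":5},
    {"dx":-0.151,"dy":0,"dz":-0.048,"ax":0,"ay":1.19,"az":0,"hand":5},
    {"dx":-0.19,"dy":0,"dz":-0.056,"ax":0,"ay":1.49,"az":0,"hand":5},
    {"dx":-0.229,"dy":0,"dz":-0.064,"ax":0,"ay":1.78,"az":0,"hand":5},
    {"dx":-0.268,"dy":0,"dz":-0.07,"ax":0,"ay":2.08,"az":0,"hand":5},
    {"dx":-0.307,"dy":0,"dz":-0.076,"ax":0,"ay":2.38,"az":0,"hand":5},
    {"dx":-0.307,"dy":0,"dz":-0.076,"ax":0,"ay":2.38,"az":0,"hand":5},
  ],
)

```text
clock: 16.95
tool_pos: [0.5403, -0.1893, 0.188]
eef_rot: [-0.151, 0.989, 0.0, 0.001]
contact_force: [0.1, -0.8, -0.8]
opening: 0.108
```

```bash
python3 z.py 15 220 160 48 36 16 4
```

```text
tcp [ 0.539  -0.1901  0.1879] tip [ 0.549  -0.187   0.1228] tipproj [504.0966 369.1714] F [-0.7414 -0.4247 -0.9744] M [0.0181 0.0008 0.0143] clk 17.15 0.10742152043763135
```

View pics/z15.png

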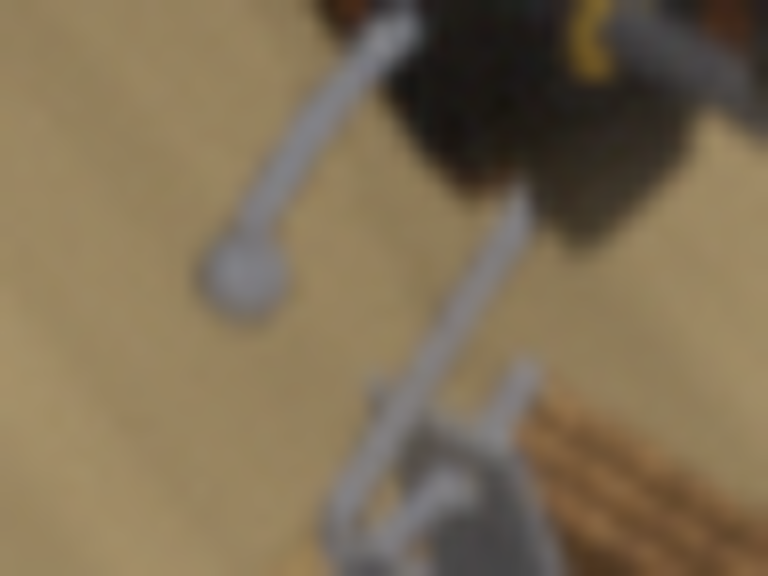

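Request:
servo_tool(
  deltas=[
    {"dx":0,"dy":0,"dz":-0.03,"ax":0,"ay":0,"az":0,"hand":5},
    {"dx":0,"dy":0,"dz":-0.06,"ax":0,"ay":0,"az":0,"hand":5},
    {"dx":0,"dy":0,"dz":-0.09,"ax":0,"ay":0,"az":0,"hand":5},
    {"dx":0,"dy":0,"dz":-0.12,"ax":0,"ay":0,"az":0,"hand":5},
    {"dx":0,"dy":0,"dz":-0.15,"ax":0,"ay":0,"az":0,"hand":5},
    {"dx":0,"dy":0,"dz":-0.15,"ax":0,"ay":0,"az":0,"hand":5},
  ],
)

```text
clock: 17.9
tool_pos: [0.5396, -0.1899, 0.1972]
eef_rot: [-0.15, 0.989, -0.0, 0.0]
contact_force: [-0.4, -0.7, -1.5]
opening: 0.11
```

```bash
python3 z.py 16 210 150 80 60 10 4
```

```text
tcp [ 0.5395 -0.1899  0.197 ] tip [ 0.5495 -0.1868  0.1319] tipproj [411.0735 308.3047] F [ 0.6736  0.1716 -0.9533] M [0.0753 0.082  0.0033] clk 18.1 0.11023991531137567
```

View pics/z16.png

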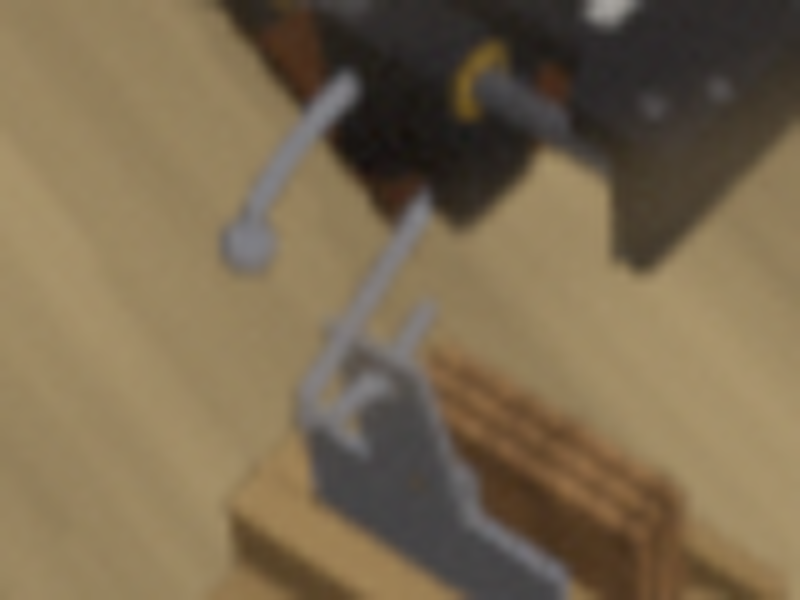

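The scraper rises with the hook; forces are small. Keep lifting.

Request:
servo_tool(
  deltas=[
    {"dx":0,"dy":0,"dz":-0.05,"ax":0,"ay":0,"az":0,"hand":5},
    {"dx":0,"dy":0,"dz":-0.1,"ax":0,"ay":0,"az":0,"hand":5},
    {"dx":0,"dy":0,"dz":-0.15,"ax":0,"ay":0,"az":0,"hand":5},
    {"dx":0,"dy":0,"dz":-0.2,"ax":0,"ay":0,"az":0,"hand":5},
    {"dx":0,"dy":0,"dz":-0.25,"ax":0,"ay":0,"az":0,"hand":5},
    {"dx":0,"dy":0,"dz":-0.3,"ax":0,"ay":0,"az":0,"hand":5},
    {"dx":0,"dy":0,"dz":-0.3,"ax":0,"ay":0,"az":0,"hand":5},
  ],
)

```text
clock: 18.98
tool_pos: [0.5397, -0.1899, 0.2153]
eef_rot: [-0.15, 0.989, -0.0, 0.0]
contact_force: [-0.8, 0.1, -1.0]
opening: 0.103
```

```bash
python3 z.py 17 210 140 80 60 10 4
```

```text
tcp [ 0.5395 -0.1899  0.2149] tip [ 0.5495 -0.1868  0.1498] tipproj [405.7396 359.1732] F [ 0.3085  0.165  -1.4654] M [ 0.0555  0.0348 -0.0259] clk 19.175 0.10470356470750374
```

View pics/z17.png

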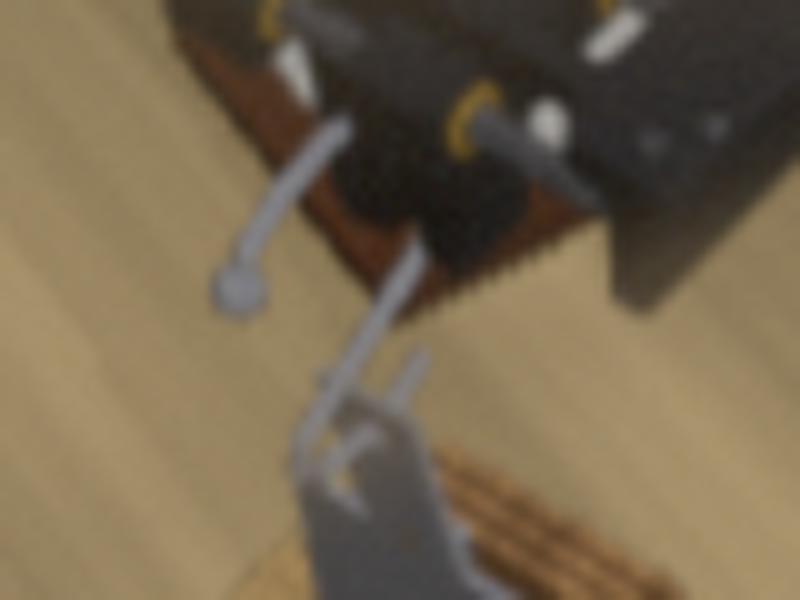

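Request:
servo_tool(
  deltas=[
    {"dx":0,"dy":0,"dz":-0.06,"ax":0,"ay":0,"az":0,"hand":5},
    {"dx":0,"dy":0,"dz":-0.12,"ax":0,"ay":0,"az":0,"hand":5},
    {"dx":0,"dy":0,"dz":-0.2,"ax":0,"ay":0,"az":0,"hand":5},
    {"dx":0,"dy":0,"dz":-0.3,"ax":0,"ay":0,"az":0,"hand":5},
    {"dx":0,"dy":0,"dz":-0.4,"ax":0,"ay":0,"az":0,"hand":5},
    {"dx":0,"dy":0,"dz":-0.5,"ax":0,"ay":0,"az":0,"hand":5},
    {"dx":0,"dy":0,"dz":-0.6,"ax":0,"ay":0,"az":0,"hand":5},
    {"dx":0,"dy":0,"dz":-0.7,"ax":0,"ay":0,"az":0,"hand":5},
    {"dx":0,"dy":0,"dz":-0.75,"ax":0,"ay":0,"az":0,"hand":5},
    {"dx":0,"dy":0,"dz":-0.75,"ax":0,"ay":0,"az":0,"hand":5},
  ],
)

```text
clock: 20.42
tool_pos: [0.5396, -0.1899, 0.2602]
eef_rot: [-0.15, 0.989, -0.0, 0.0]
contact_force: [0.2, 0.3, -2.3]
opening: 0.11
```

```bash
python3 z.py 18 190 110 120 90 6 4
```

```text
tcp [ 0.5394 -0.1899  0.2598] tip [ 0.5494 -0.1867  0.1947] tipproj [355.0475 317.6528] F [-0.1338  0.0149 -1.4463] M [ 0.0254  0.0874 -0.0019] clk 20.625 0.10804274606338937
```

View pics/z18.png

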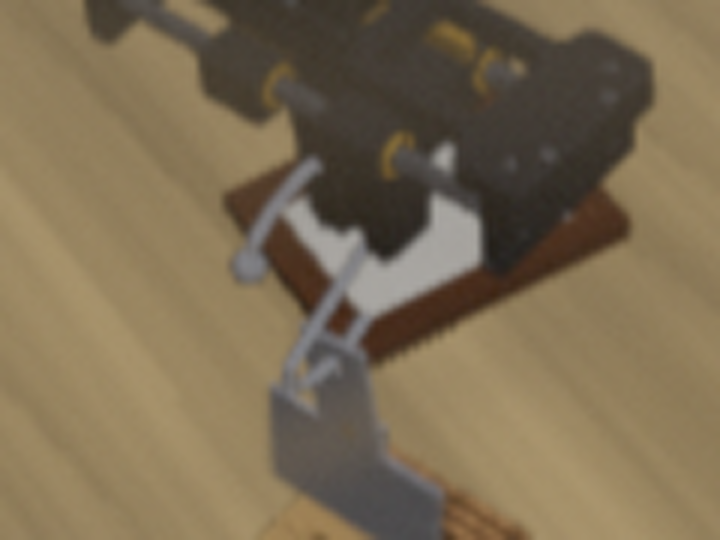

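Run:
```python
from h import *
go([.44,-.10,.31],.25)
go([.43,.05,.31],.15)
go([.432,.195,.31],.0618)
print(onz("top",241,254,.07),onz("top",248,160,.024))
```

```text
d [ 1.136  1.923 -0.836] a [ 0.003 -0.004  0.497] pos [ 0.5394 -0.1899  0.2598] clk 20.625 F [-0.13  0.01 -1.45] open 0.108
d [ 0.552  4.36  -0.836] a [ 0.003 -0.004  1.451] pos [ 0.5394 -0.1899  0.2598] clk 20.625 F [-0.13  0.01 -1.45] open 0.108
d [-0.199  6.657 -0.835] a [ 0.003 -0.004  2.294] pos [ 0.5394 -0.1899  0.2598] clk 20.625 F [-0.13  0.01 -1.45] open 0.108
[0.44762997 0.00714982 0.07      ] [ 0.69735976 -0.01141969  0.024     ]
```

Request:
servo_tool(
  deltas=[
    {"dx":0.04,"dy":0.05,"dz":-0.08,"ax":0,"ay":0,"az":0.02,"hand":5},
    {"dx":0.14,"dy":0.15,"dz":-0.2,"ax":0,"ay":0,"az":0.06,"hand":5},
    {"dx":0.28,"dy":0.3,"dz":-0.35,"ax":0,"ay":0,"az":0.12,"hand":5},
    {"dx":0.44,"dy":0.5,"dz":-0.5,"ax":0,"ay":0,"az":0.18,"hand":5},
    {"dx":0.6,"dy":0.75,"dz":-0.62,"ax":0,"ay":0,"az":0.25,"hand":5},
    {"dx":0.76,"dy":1.0,"dz":-0.72,"ax":0,"ay":0,"az":0.32,"hand":5},
    {"dx":0.9,"dy":1.25,"dz":-0.79,"ax":0,"ay":0,"az":0.38,"hand":5},
    {"dx":1.01,"dy":1.5,"dz":-0.83,"ax":0,"ay":0,"az":0.43,"hand":5},
    {"dx":1.09,"dy":1.72,"dz":-0.84,"ax":0,"ay":0,"az":0.47,"hand":5},
    {"dx":1.13,"dy":1.92,"dz":-0.84,"ax":0,"ay":0,"az":0.5,"hand":5},
  ],
)

```text
clock: 21.88
tool_pos: [0.44, -0.0993, 0.3103]
eef_rot: [-0.124, 0.992, 0.0, -0.0]
contact_force: [-0.6, -0.0, -2.1]
opening: 0.106
```

Run:
```python
from h import *
go([.43,.05,.31],.15)
go([.432,.195,.31],.0618)
```

```text
d [-0.453  2.453  0.006] a [ 0.001 -0.001  0.951] pos [ 0.44   -0.0993  0.3103] clk 21.875 F [-0.64 -0.   -2.06] open 0.1058
d [-1.082  4.786  0.006] a [ 1.000e-03 -1.000e-03  1.793e+00] pos [ 0.44   -0.0993  0.3103] clk 21.875 F [-0.64 -0.   -2.06] open 0.1058
```

Request:
servo_tool(
  deltas=[
    {"dx":-0.07,"dy":0.4,"dz":0,"ax":0,"ay":0,"az":0.15,"hand":5},
    {"dx":-0.17,"dy":0.95,"dz":0,"ax":0,"ay":0,"az":0.36,"hand":5},
    {"dx":-0.28,"dy":1.5,"dz":0,"ax":0,"ay":0,"az":0.58,"hand":5},
    {"dx":-0.38,"dy":2.05,"dz":0,"ax":0,"ay":0,"az":0.8,"hand":5},
    {"dx":-0.5,"dy":2.6,"dz":0,"ax":0,"ay":0,"az":1.0,"hand":5},
    {"dx":-0.64,"dy":3.15,"dz":0,"ax":0,"ay":0,"az":1.2,"hand":5},
    {"dx":-0.78,"dy":3.7,"dz":0,"ax":0,"ay":0,"az":1.4,"hand":5},
    {"dx":-0.92,"dy":4.2,"dz":0,"ax":0,"ay":0,"az":1.58,"hand":5},
    {"dx":-1.02,"dy":4.58,"dz":0,"ax":0,"ay":0,"az":1.72,"hand":5},
    {"dx":-1.08,"dy":4.79,"dz":0,"ax":0,"ay":0,"az":1.79,"hand":5},
  ],
)

```text
clock: 23.12
tool_pos: [0.432, 0.1961, 0.3102]
eef_rot: [-0.032, 0.999, 0.0, -0.0]
contact_force: [0.1, 0.4, -2.7]
opening: 0.109
```

Request:
servo_tool(
  deltas=[
    {"dx":0,"dy":0,"dz":0,"ax":0,"ay":0,"az":0,"hand":5},
    {"dx":0,"dy":0,"dz":0,"ax":0,"ay":0,"az":0,"hand":5},
    {"dx":0,"dy":0,"dz":0,"ax":0,"ay":0,"az":0,"hand":5},
    {"dx":0,"dy":0,"dz":0,"ax":0,"ay":0,"az":0,"hand":5},
  ],
)

```text
clock: 23.62
tool_pos: [0.4325, 0.1937, 0.3105]
eef_rot: [-0.031, 1.0, -0.0, 0.0]
contact_force: [0.3, 0.2, -2.3]
opening: 0.111
```

```bash
python3 z.py 19 300 170 200 150 4 1
python3 - <<'E'
from h import *
go([.432,.195,.266],.0618)
go([.5265,.2008,.266],.0618)
E
```

```text
tcp [0.4324 0.1939 0.3104] tip [0.4429 0.1946 0.2453] tipproj [492.4564 354.865 ] F [-0.5382  0.7475 -1.612 ] M [-0.0143  0.0398 -0.0408] clk 23.675 0.10509164042162801
d [0.006 0.019 0.741] a [-0.001 -0.    -0.006] pos [0.4324 0.1939 0.3104] clk 23.675 F [-0.54  0.75 -1.61] open 0.1051
d [-1.572  0.019  0.741] a [-0.001 -0.    -0.006] pos [0.4324 0.1939 0.3104] clk 23.675 F [-0.54  0.75 -1.61] open 0.1051
```

View pics/z19.png

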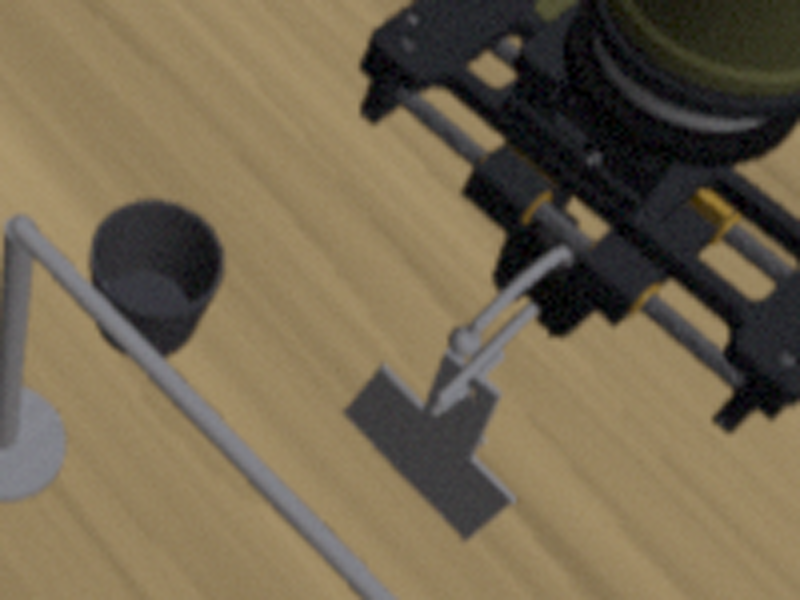

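Scraper hangs from the hook, and the cup is still in place. Lower, then move forward over the bar.

Request:
servo_tool(
  deltas=[
    {"dx":0,"dy":0.02,"dz":0.12,"ax":0,"ay":0,"az":0,"hand":5},
    {"dx":0,"dy":0.02,"dz":0.35,"ax":0,"ay":0,"az":0,"hand":5},
    {"dx":0,"dy":0.02,"dz":0.58,"ax":0,"ay":0,"az":0,"hand":5},
    {"dx":0,"dy":0.02,"dz":0.72,"ax":0,"ay":0,"az":0,"hand":5},
    {"dx":-0.05,"dy":0.02,"dz":0.74,"ax":0,"ay":0,"az":0,"hand":5},
    {"dx":-0.15,"dy":0.02,"dz":0.74,"ax":0,"ay":0,"az":0,"hand":5},
    {"dx":-0.28,"dy":0.02,"dz":0.74,"ax":0,"ay":0,"az":0,"hand":5},
    {"dx":-0.42,"dy":0.02,"dz":0.74,"ax":0,"ay":0,"az":0,"hand":5},
    {"dx":-0.52,"dy":0.02,"dz":0.74,"ax":0,"ay":0,"az":0,"hand":5},
    {"dx":-0.57,"dy":0.02,"dz":0.74,"ax":0,"ay":0,"az":0,"hand":5},
  ],
)

```text
clock: 24.92
tool_pos: [0.4669, 0.1977, 0.266]
eef_rot: [-0.031, 1.0, 0.0, 0.0]
contact_force: [-0.1, 0.0, -1.3]
opening: 0.108
```

```bash
python3 z.py 20 300 190 160 120 5 1
python3 - <<'E'
from h import *
go([.5265,.2008,.266],.0618)
E
```

```text
tcp [0.4671 0.1978 0.266 ] tip [0.4776 0.1984 0.2009] tipproj [517.3024 461.2206] F [-0.0295  0.4835 -1.1767] M [ 0.0321 -0.0159  0.0163] clk 24.975 0.10603113201166889
d [-0.992 -0.011  0.001] a [ 0.003  0.004 -0.001] pos [0.4671 0.1978 0.266 ] clk 24.975 F [-0.03  0.48 -1.18] open 0.106
```

View pics/z20.png

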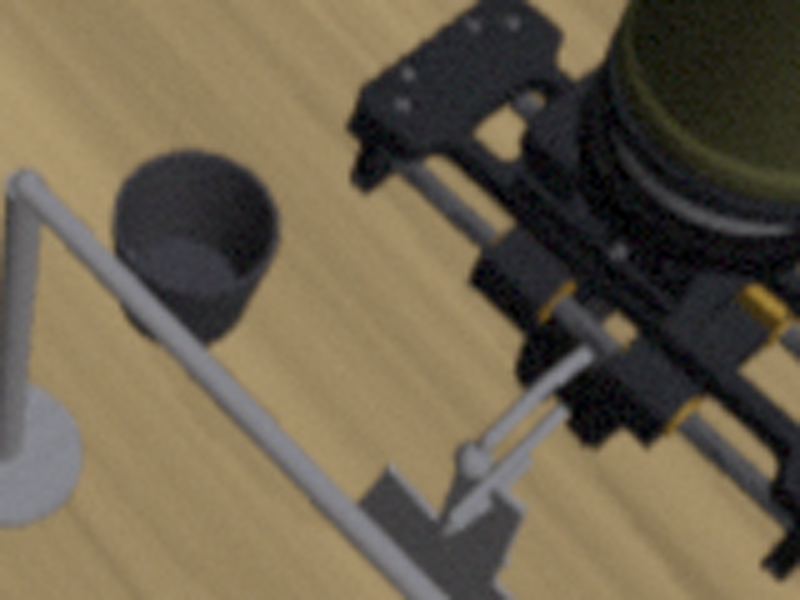

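Request:
servo_tool(
  deltas=[
    {"dx":-0.06,"dy":0,"dz":0,"ax":0,"ay":0,"az":0,"hand":5},
    {"dx":-0.17,"dy":0,"dz":0,"ax":0,"ay":0,"az":0,"hand":5},
    {"dx":-0.31,"dy":0,"dz":0,"ax":0,"ay":0,"az":0,"hand":5},
    {"dx":-0.46,"dy":0,"dz":0,"ax":0,"ay":0,"az":0,"hand":5},
    {"dx":-0.61,"dy":0,"dz":0,"ax":0,"ay":0,"az":0,"hand":5},
    {"dx":-0.75,"dy":0,"dz":0,"ax":0,"ay":0,"az":0,"hand":5},
    {"dx":-0.87,"dy":0,"dz":0,"ax":0,"ay":0,"az":0,"hand":5},
    {"dx":-0.95,"dy":0,"dz":0,"ax":0,"ay":0,"az":0,"hand":5},
    {"dx":-0.99,"dy":0,"dz":0,"ax":0,"ay":0,"az":0,"hand":5},
    {"dx":-0.99,"dy":0,"dz":0,"ax":0,"ay":0,"az":0,"hand":5},
  ],
)

```text
clock: 26.22
tool_pos: [0.5257, 0.2014, 0.266]
eef_rot: [-0.031, 1.0, -0.0, -0.0]
contact_force: [-0.5, 0.4, -1.6]
opening: 0.107
```

```bash
python3 z.py 21 310 220 130 98 6 1
python3 - <<'E'
from h import *
go([.5265,.2008,.2206],.0618)
E
```

```text
tcp [0.5255 0.2014 0.266 ] tip [0.5359 0.2021 0.2009] tipproj [418.9461 495.1368] F [-0.3314 -0.8955 -2.3952] M [ 0.0613  0.0877 -0.0195] clk 26.275 0.10818461188003431
d [-0.016 -0.012  0.757] a [ 0.    -0.003  0.005] pos [0.5255 0.2014 0.266 ] clk 26.275 F [-0.33 -0.9  -2.4 ] open 0.1082
```

View pics/z21.png

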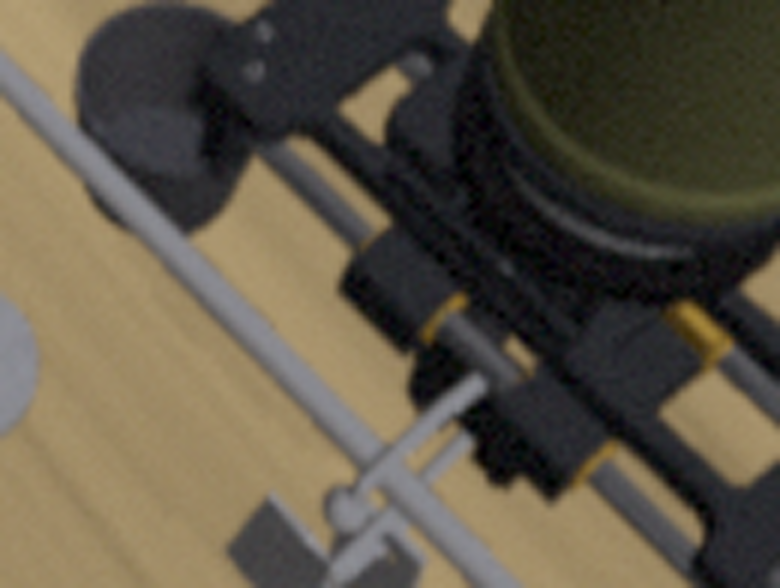

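Request:
servo_tool(
  deltas=[
    {"dx":-0.016,"dy":0,"dz":0.08,"ax":0,"ay":0,"az":0,"hand":5},
    {"dx":-0.016,"dy":0,"dz":0.2,"ax":0,"ay":0,"az":0,"hand":5},
    {"dx":-0.016,"dy":0,"dz":0.34,"ax":0,"ay":0,"az":0,"hand":5},
    {"dx":-0.016,"dy":0,"dz":0.48,"ax":0,"ay":0,"az":0,"hand":5},
    {"dx":-0.016,"dy":0,"dz":0.6,"ax":0,"ay":0,"az":0,"hand":5},
    {"dx":-0.016,"dy":0,"dz":0.68,"ax":0,"ay":0,"az":0,"hand":5},
    {"dx":-0.016,"dy":0,"dz":0.73,"ax":0,"ay":0,"az":0,"hand":5},
    {"dx":-0.016,"dy":0,"dz":0.755,"ax":0,"ay":0,"az":0,"hand":5},
    {"dx":-0.016,"dy":0,"dz":0.755,"ax":0,"ay":0,"az":0,"hand":5},
  ],
)

```text
clock: 27.4
tool_pos: [0.5267, 0.2016, 0.2209]
eef_rot: [-0.031, 1.0, 0.0, 0.0]
contact_force: [-0.4, -0.4, -1.7]
opening: 0.111
```

```bash
python3 z.py 22 310 220 130 98 6 1
python3 - <<'E'
from h import *
go([.5265,.2008,.2206],.0618)
E
```

```text
tcp [0.5267 0.2016 0.2209] tip [0.5372 0.2022 0.1558] tipproj [387.3561 552.816 ] F [-1.3148 -1.2484 -2.0509] M [0.053  0.049  0.0536] clk 27.45 0.10602584192141516
d [ 0.005 -0.013  0.006] a [0.002 0.003 0.004] pos [0.5267 0.2016 0.2209] clk 27.45 F [-1.31 -1.25 -2.05] open 0.106
```

View pics/z22.png

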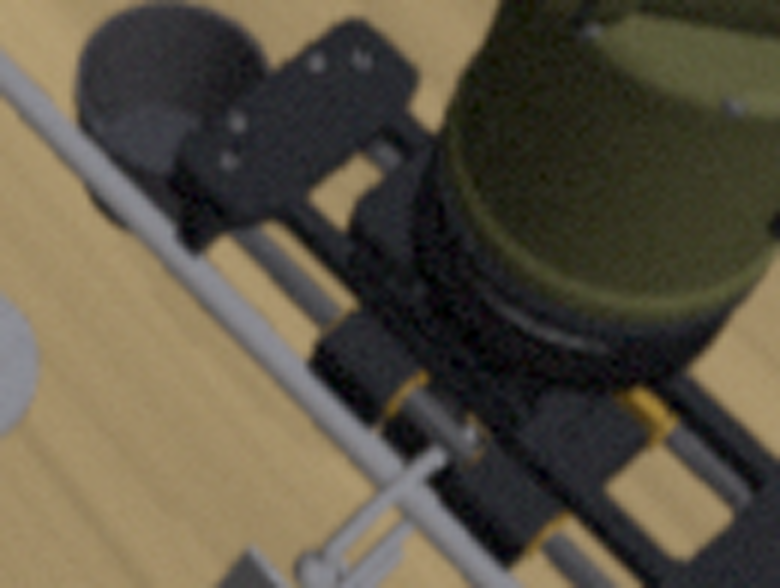

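Request:
servo_tool(
  deltas=[
    {"dx":0,"dy":0,"dz":0.01,"ax":0,"ay":0,"az":0,"hand":5},
    {"dx":0,"dy":0,"dz":0.02,"ax":0,"ay":0,"az":0,"hand":5},
    {"dx":0,"dy":0,"dz":0.03,"ax":0,"ay":0,"az":0,"hand":5},
    {"dx":0,"dy":0,"dz":0.03,"ax":0,"ay":0,"az":0,"hand":5},
    {"dx":0,"dy":0,"dz":0.03,"ax":0,"ay":0,"az":0,"hand":5},
  ],
)

```text
clock: 28.08
tool_pos: [0.5274, 0.2018, 0.2199]
eef_rot: [-0.031, 1.0, 0.0, 0.001]
contact_force: [-1.8, -1.5, 6.2]
opening: 0.107
```

Request:
servo_tool(
  deltas=[
    {"dx":0,"dy":0,"dz":-0.006,"ax":0,"ay":0,"az":0,"hand":5},
    {"dx":0,"dy":0,"dz":-0.015,"ax":0,"ay":0,"az":0,"hand":5},
    {"dx":0,"dy":0,"dz":-0.015,"ax":0,"ay":0,"az":0,"hand":5},
    {"dx":0,"dy":0,"dz":-0.015,"ax":0,"ay":0,"az":0,"hand":5},
  ],
  newtons=15,
)

```text
clock: 28.58
tool_pos: [0.5272, 0.2018, 0.2201]
eef_rot: [-0.031, 1.0, 0.0, 0.001]
contact_force: [1.8, 0.7, 4.7]
opening: 0.111
```

Request:
servo_tool(
  deltas=[
    {"dx":0,"dy":0,"dz":-0.008,"ax":0,"ay":0,"az":0,"hand":5},
    {"dx":0,"dy":0,"dz":-0.008,"ax":0,"ay":0,"az":0,"hand":5},
    {"dx":0,"dy":0,"dz":-0.008,"ax":0,"ay":0,"az":0,"hand":5},
  ],
)

```text
clock: 28.95
tool_pos: [0.5268, 0.2016, 0.2203]
eef_rot: [-0.031, 1.0, 0.0, 0.0]
contact_force: [2.9, 1.2, 2.7]
opening: 0.109
```

Light seating on the bar. Open slowly.

Request:
servo_tool(
  deltas=[
    {"dx":0,"dy":0,"dz":-0.008,"ax":0,"ay":0,"az":0,"hand":10},
    {"dx":0,"dy":0,"dz":-0.008,"ax":0,"ay":0,"az":0,"hand":11},
    {"dx":0,"dy":0,"dz":-0.008,"ax":0,"ay":0,"az":0,"hand":13},
    {"dx":0,"dy":0,"dz":-0.008,"ax":0,"ay":0,"az":0,"hand":18},
    {"dx":0,"dy":0,"dz":-0.008,"ax":0,"ay":0,"az":0,"hand":25},
    {"dx":0,"dy":0,"dz":-0.008,"ax":0,"ay":0,"az":0,"hand":35},
    {"dx":0,"dy":0,"dz":-0.008,"ax":0,"ay":0,"az":0,"hand":45},
    {"dx":0,"dy":0,"dz":-0.008,"ax":0,"ay":0,"az":0,"hand":50},
    {"dx":0,"dy":0,"dz":-0.008,"ax":0,"ay":0,"az":0,"hand":50},
  ],
)

```text
clock: 30.08
tool_pos: [0.5267, 0.2015, 0.2208]
eef_rot: [-0.031, 1.0, 0.0, 0.0]
contact_force: [-0.8, 0.4, 0.4]
opening: 0.568
```

```bash
python3 z.py 23 310 220 130 98 6 1
```

```text
tcp [0.5266 0.2015 0.2208] tip [0.5371 0.2022 0.1557] tipproj [387.4823 552.6615] F [-0.416   0.3524  0.0219] M [0.0102 0.022  0.0467] clk 30.125 0.5686918582880137
```

View pics/z23.png

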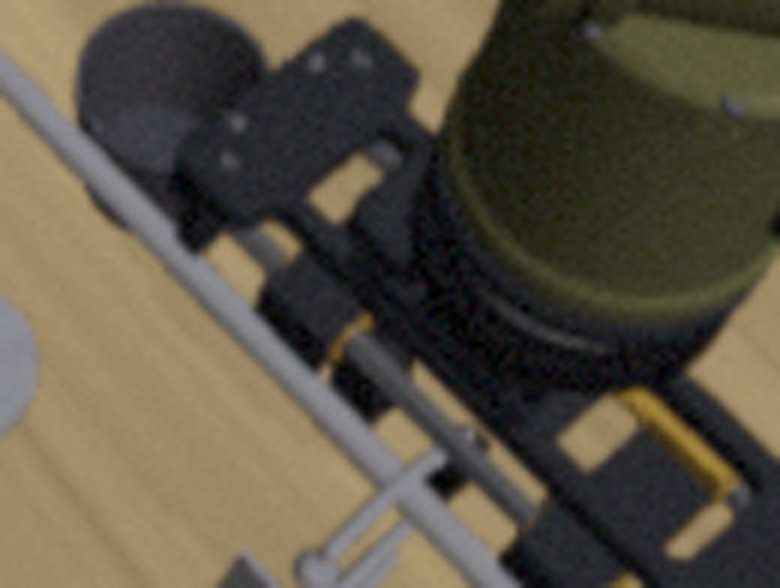

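Fingers are clear on both sides of the grip. Rise straight up.

Request:
servo_tool(
  deltas=[
    {"dx":0.02,"dy":0,"dz":-0.15,"ax":0,"ay":0,"az":0,"hand":50},
    {"dx":0.03,"dy":0,"dz":-0.4,"ax":0,"ay":0,"az":0,"hand":50},
    {"dx":0.03,"dy":0,"dz":-0.8,"ax":0,"ay":0,"az":0,"hand":50},
    {"dx":0.03,"dy":0,"dz":-1.2,"ax":0,"ay":0,"az":0,"hand":50},
    {"dx":0.1,"dy":0,"dz":-1.6,"ax":0,"ay":0,"az":0,"hand":50},
    {"dx":0.5,"dy":0,"dz":-1.7,"ax":0,"ay":0,"az":0,"hand":50},
    {"dx":1.0,"dy":0,"dz":-1.7,"ax":0,"ay":0,"az":0,"hand":50},
    {"dx":1.4,"dy":0,"dz":-1.7,"ax":0,"ay":0,"az":0,"hand":50},
    {"dx":1.6,"dy":0,"dz":-1.7,"ax":0,"ay":0,"az":0,"hand":50},
    {"dx":1.6,"dy":0,"dz":-1.7,"ax":0,"ay":0,"az":0,"hand":50},
  ],
)

```text
clock: 31.38
tool_pos: [0.4308, 0.1957, 0.3235]
eef_rot: [-0.031, 1.0, 0.0, 0.001]
contact_force: [0.2, -0.0, -0.0]
opening: 0.567
```

Request:
servo_tool(
  deltas=[
    {"dx":0,"dy":0,"dz":0,"ax":0,"ay":0,"az":0,"hand":50},
    {"dx":0,"dy":0,"dz":0,"ax":0,"ay":0,"az":0,"hand":50},
    {"dx":0,"dy":0,"dz":0,"ax":0,"ay":0,"az":0,"hand":50},
    {"dx":0,"dy":0,"dz":0,"ax":0,"ay":0,"az":0,"hand":50},
    {"dx":0,"dy":0,"dz":0,"ax":0,"ay":0,"az":0,"hand":50},
    {"dx":0,"dy":0,"dz":0,"ax":0,"ay":0,"az":0,"hand":50},
    {"dx":0,"dy":0,"dz":0,"ax":0,"ay":0,"az":0,"hand":50},
    {"dx":0,"dy":0,"dz":0,"ax":0,"ay":0,"az":0,"hand":50},
  ],
)

```text
clock: 32.38
tool_pos: [0.4308, 0.1955, 0.3228]
eef_rot: [-0.031, 1.0, 0.0, 0.0]
contact_force: [-0.2, -0.5, 0.6]
opening: 0.566
```

```bash
python3 z.py 24 290 190 160 180 3 1;  python3 sh.py 25 290 190 160 180 3 60 150 200 120 4
python3 - <<'E'
import numpy as np
a=np.load("pics/z24.npz")["p"];b=np.load("pics/scene25.npz")["p"].astype(float)
print(np.abs(a-b)[250:350,300:440].mean())
E
```

```text
tcp [0.4308 0.1955 0.3228] tip [0.4413 0.1962 0.2577] tipproj [409.7659 196.7802] F [ 0.695  -0.5321 -0.5313] M [-0.0285  0.0173 -0.0652] clk 32.425 0.5668891236155248
1.7334761904761904
```

View pics/scene25.png

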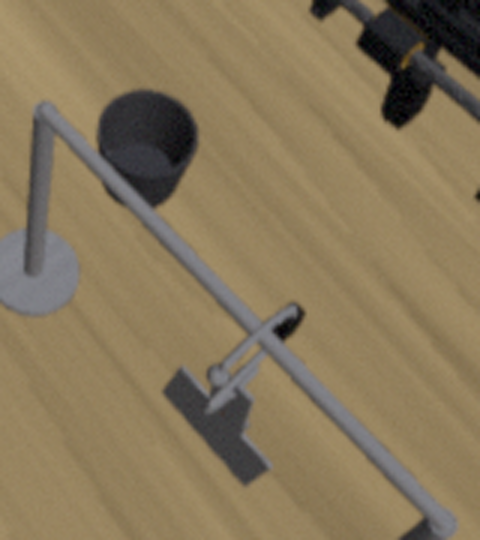

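View pics/top25.png

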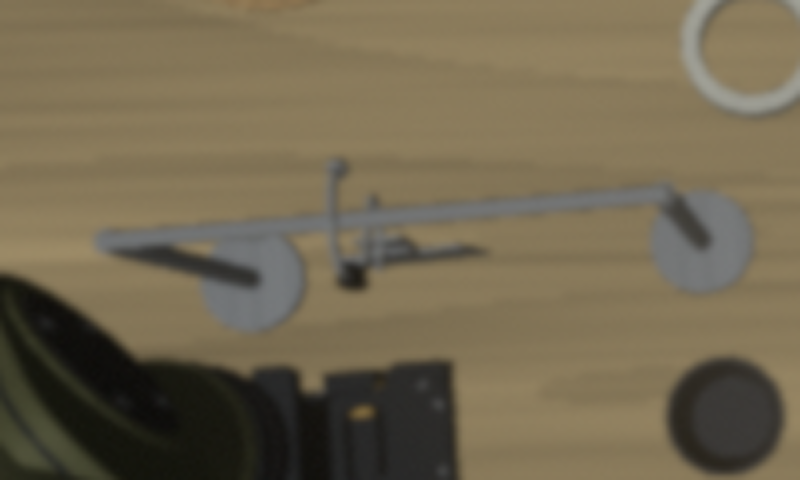

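The scraper hangs free from the hook on the rail (scene crop (215,430)), and the gripper is well clear. Let it settle and check stillness.

Request:
servo_tool(
  deltas=[
    {"dx":0,"dy":0,"dz":0,"ax":0,"ay":0,"az":0,"hand":50},
    {"dx":0,"dy":0,"dz":0,"ax":0,"ay":0,"az":0,"hand":50},
    {"dx":0,"dy":0,"dz":0,"ax":0,"ay":0,"az":0,"hand":50},
    {"dx":0,"dy":0,"dz":0,"ax":0,"ay":0,"az":0,"hand":50},
    {"dx":0,"dy":0,"dz":0,"ax":0,"ay":0,"az":0,"hand":50},
    {"dx":0,"dy":0,"dz":0,"ax":0,"ay":0,"az":0,"hand":50},
    {"dx":0,"dy":0,"dz":0,"ax":0,"ay":0,"az":0,"hand":50},
    {"dx":0,"dy":0,"dz":0,"ax":0,"ay":0,"az":0,"hand":50},
  ],
)

```text
clock: 33.52
tool_pos: [0.4308, 0.1955, 0.3228]
eef_rot: [-0.031, 1.0, 0.0, 0.0]
contact_force: [-0.2, 0.0, -0.1]
opening: 0.569
```

Run:
```python
from h import *
A=[]
for i in range(12):
    p,d=eyes.snapshot("scene");A.append(p.astype(float).mean(2)); 
b=np.load("pics/scene25.npz")["p"].astype(float).mean(2)
w=lambda a:a[300:360,335:385]
print([round(np.abs(w(a)-w(A[0])).mean(),2) for a in A], round(np.abs(w(b)-w(A[0])).mean(),2))
cs=[]
for a in A:
    m=(w(a)<85);v,u=np.where(m);cs.append((round(u.mean(),2),round(v.mean(),2),m.sum()))
print(cs)
```

```text
[np.float64(0.0), np.float64(1.63), np.float64(1.68), np.float64(1.65), np.float64(1.62), np.float64(1.66), np.float64(1.69), np.float64(1.67), np.float64(1.62), np.float64(1.61), np.float64(1.65), np.float64(1.66)] 1.64
[(np.float64(27.56), np.float64(30.73), np.int64(523)), (np.float64(27.56), np.float64(30.72), np.int64(522)), (np.float64(27.56), np.float64(30.67), np.int64(520)), (np.float64(27.5), np.float64(30.64), np.int64(524)), (np.float64(27.57), np.float64(30.74), np.int64(522)), (np.float64(27.59), np.float64(30.74), np.int64(520)), (np.float64(27.57), np.float64(30.65), np.int64(521)), (np.float64(27.54), np.float64(30.59), np.int64(522)), (np.float64(27.54), np.float64(30.63), np.int64(523)), (np.float64(27.55), np.float64(30.65), np.int64(519)), (np.float64(27.55), np.float64(30.67), np.int64(522)), (np.float64(27.55), np.float64(30.65), np.int64(519))]
```

Motion is at noise level. Hand in.

```bash
python3 -c "
from plant import r
print(r.finish_job())"
```

```text
the job is handed in; nothing more can be done
None
```

The S-hook is back on the rail with the scraper hanging from its lower end by the tab's hole. I handed the job in at about 34 s of the 72 s allowed; no verdict was reported.

**What I did:** I took the hook off the rail and tilted it so the tip ran nearly level. Then I felt the tip into the hole; the first pushes only caught the rim and leaned the scraper back. Once the camera showed the tip behind the tab, I levelled the hook, lifted the scraper out and carried it back to the rail. There I lowered the hook onto the bar and opened the gripper.

**Last checks:**
- **Hanging:** the last pictures show the hook over the bar, and the scraper hanging clear of rail and rack.
- **Stillness:** the scraper's outline moved less than 0.2 pixel over 12 frames, which is image noise.
- **Gripper:** it was about 140 mm away from the hook, with no load on the wrist.
- **Bystanders:** the cup and tape looked untouched. I did not measure their positions again, and the frame was out of view in the final pictures.

**Forces:** the wrist showed at most about 5 N while I felt for the hole, when the wire pressed on the hole's lower rim. It showed about 6 N when the hook seated on the bar. These are only wrist readings at the end of each move, so the hook's peak force on the scraper was not measured directly.

**What disagreed:** the hook tip appeared about 1.6 pixels (3 mm) from where the arm position predicted. My image estimates of the hole's sideways and height offset also varied by 1–2 mm, so touch settled the final fit.

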